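# Put the bronze tablet's tray under the bench magnifier

### The arm

A 6-joint arm with a two-finger parallel gripper is mounted at the origin on the work surface. World frame = base frame: x ahead of the robot, y to its left, z up, the work surface at z = 0. Lengths are in mm, angles in degrees, forces in N, time in s.
With the tool pointing down it reaches from about 300 to 850 mm from the base axis. Payload 4.2 kg.
Tool frame: the origin (TCP) lies at the very end of the fingers, on their centre line; the grasp point (between the pads) lies 19 mm behind it (env.grip_depth is the distance from the TCP to the grasp point, in mm); y points along the fingers, z is the direction in which the jaws open and shut, and the axes are right-handed (so a half turn about y gives the same grasp; the last joint's range is limited). The gripper opens to 91 mm and grips with 3 to 60 N. Pads are 32 mm wide; open, the fingers measure 118 mm over their backs; the gripper's body (76 mm by 178 mm) begins 60 mm behind the grasp point.
Start: joints at [63.14, 18.312, 89.639, -0, 72.044, -1.146], TCP at [249.488, 518.072, 213.976] pointing down, gripper open.
Joint ranges: [-177.97, 177.97], [-48.28, 115.42], [12.27, 149.76], [-77.06, 257.06], [2.81, 150.46], [-146.56, 146.56]. Speed limits (degrees/s): [147.25, 147.25, 180, 180, 180, 180].

### API

Orientations are given as [roll, pitch, yaw] about the fixed x, y, z axes, in that order (R = Rz(yaw) Ry(pitch) Rx(roll)).
In Python, from workcell import state, imaging, job, env gives the robot as it stands.
- The arm moves only by the shell command python3 -m pendant 'ROWS' [FORCE]. ROWS is JSON, a list of rows, each an object with "delta_pos": the shift along the tool's x, y, z in cm, a list of three; "twist": the turn, a rotation vector about the tool's x, y, z in degrees, a list of three; "grip": the opening in per cent of the stroke, from 0 (shut) to 100 (fully open). In form: [{"delta_pos": [tx, ty, tz], "twist": [wx, wy, wz], "grip": grip}, ...]. A call has exactly 5 rows; each row is the pose to reach, as a shift and turn from the pose commanded when the call began, along the tool's axes at that moment; what a row does not reach only later rows make up. A row lasts 1/10 s, in which the tool goes at most 50 mm and 8.59 degrees, less where a joint would pass 70% of its speed; a pose out of reach is approached as far as the arm can. A call with a gripper value outside its range is refused whole. The fingers move at their own pace and stop on an object; FORCE is the grip in N (left out, the last holds). Time passes only in rows, so rows that repeat a pose let the fingers close, or fill a call up. It gives the time, the measured TCP pose, the force and the opening at its end, in the units of the state.
- state(): the state, without advancing time (a new reading comes with each control period).
- imaging.grab_frame(name): name is "scene" or "top"; returns (picture, depth): 384x512x3 uint8, red, green, blue; 384x512 float32, mm along the optical axis (not along the pixel's ray), 0 where there is no reading.
- imaging.camera_info(name): a dict with "fx", "fy", "cx", "cy" (pixels), "R" (3x3) and "t" (3): a world point X has camera coordinates R X + t. Camera axes: x right, y down, z forward; pixel columns grow to the right and rows downward; lengths in mm; the calibration is good to about 2 mm. A picture is of the moment at which its call begins. camera_info takes no time and is no camera call.
- job.job_done(): hands the job in, once; it reports no verdict.
The state is a dict: "time_s": time; "qpos": joint angles; "qvel": joint speeds; "effort": joint torques, N m; "ee_pos": TCP position; "ee_rot": TCP orientation; "force": force on the tool from outside, world axes, zero at the start; "torque": the same for the moment, N m; "gripper_width": finger opening in mm.
Only numpy, scipy, OpenCV 4.12 (cv2) and the standard library are available. Lean on these libraries where they do the work, as an engineer would, in place of code of your own. Each camera call takes 0.05 s, during which the arm holds its last target.

### The job

Lift the tray with the green bronze tablet straight off the top of its pile and set it down gently, flat on the examination stand between the four corner guides, keeping it level and never touching the tablet itself. Then swing the stand's magnifier round by its black grip until the lens is centred over the tablet. Leave the other trays and everything else on the bench where they are.

Things in the scene. Friction and masses are not known exactly. Their poses are not given: they have to be found in the camera images.
- tray_top: cream rigid tray with the tablet in it, top of a nested pile of three; 128 (x) by 168 (y) by 54 mm high, 0.18 kg. Origin at the centre of its foot's underside, z up. The foot (108 by 148 mm, 6 mm high) sits in the rim of the tray below with 2 mm play all round, so it comes off straight up; pile pitch 48 mm. Inside, foam to 14 mm with a 3 mm edging round the tablet
- tray_wall (a point): top of the middle of tray_top's long wall on its -x side, 60 mm along -x and 54 mm above the tray's origin. All four walls are upright, 8 mm thick and can be pinched from above, one finger inside, one outside; pinched firmly here the loaded tray stays nearly level. The +x wall is the same
- tablet: green bronze tablet with paler blotches, 62 (x) by 104 (y) by 5 mm, 0.2 kg, loose in the foam bed in the middle of tray_top, axes along the tray's. Origin at the centre of its underside, 14 mm above the tray's origin; 25 mm from its long edges to the walls. Handle only the tray, never the tablet
- stand: fixed examination stand, dark grey base plate 240 (x) by 204 (y) by 10 mm. Origin on the bench under the middle of the tray's place (black mat); a seated tray has its origin 10 mm above this one and its 168 mm length along the stand's y, either way round. A column of 21 mm diameter, 0.25 m high, stands 125 mm along +x from the origin
- stand_mat (a point): middle of the black mat, 10 mm above the stand's origin, axes as the stand's. Round it four aluminium corner guides leave an opening of 140 (x) by 180 mm (y), 6 mm more than the tray on each side. The guides stand to 30 mm above the bench, flare outward at the top and reach 26 to 30 mm along each side, so the middles of all four sides are open
- lens_center (a point): centre of the round lens of the magnifier on the stand (white frame 112 mm across, 18 mm thick, underside 213 mm above the bench), 125 mm from the column's axis
- lens_grip (a point): point on the upright black grip, a cylinder of 18 mm diameter on the edge of the lens frame, by which the lens is swung; 258 mm above the bench, 66 mm from the lens centre. The grip's top is 16 mm above this point, the lens frame's top 27 mm and the grip's foot 34 mm below it
- magnifier (a joint): swing of the magnifier about the column's vertical axis, rad. At 0 the lens is over the middle of the mat (arm along the stand's -x, grip on the -y side of the lens); it grows clockwise seen from above, out to the stand's +y side where it starts parked (1.5 to 1.9). Range -0.4 to 2.2. Light friction, about 1 N at the grip; it stays where it is left
- tray_a2: cream stacking tray, same size and make as tray_top, bedded with grey foam and terracotta sherds; origin at the centre of its foot's underside; middle of tray_top's pile
- tray_a1: cream stacking tray, same size and make as tray_top, bedded with grey foam and terracotta sherds; origin at the centre of its foot's underside; bottom of tray_top's pile
- tray_b2: cream stacking tray, same size and make as tray_top, bedded with grey foam and terracotta sherds; origin at the centre of its foot's underside; top of the other pile of two trays, holds a small terracotta bowl and sherds
- tray_b1: cream stacking tray, same size and make as tray_top, bedded with grey foam and terracotta sherds; origin at the centre of its foot's underside; bottom of the other pile
- bottle: green bottle with a red cap, 64 mm diameter, 170 mm tall; origin at its foot
- reading_lens: round hand magnifying glass lying flat, 168 mm long, black handle; origin under the lens
- notebook: dark closed notebook, 105 by 148 by 14 mm, origin under its centre
- glasses_case: blue spectacle case, 160 by 62 by 38 mm, origin under its centre
- brush_pot: white pot with brushes, 72 mm diameter, 0.19 m tall with brushes, origin at its foot
There are look-alikes about, which are no part of the job. Leave any orange look-alike of the tablet alone.

How it is judged (in metres and radians):
On the way, in this order (a step that is already met when the one before it is completed fails the run):
1. the top tray is lifted clear of its pile with the tablet in its bed (z of tray_top in the frame of tray_a2 above 0.062 m and x of tablet in the frame of tray_top between -0.006 and 0.006 m and y of tablet in the frame of tray_top between -0.006 and 0.006 m and z of tablet in the frame of tray_top below 0.018 m), for 0.1 s.
2. the tray sits flat and square on the stand between the guides, let go, the tablet in its bed (x of tray_top in the frame of stand between -0.009 and 0.009 m and y of tray_top in the frame of stand between -0.009 and 0.009 m and z of tray_top in the frame of stand below 0.0125 m and angle between tray_top's own z axis and vertical below 0.04 rad and angle between the x axis of tray_top and the x axis of stand, either way round below 0.12 rad and x of tablet in the frame of tray_top between -0.006 and 0.006 m and y of tablet in the frame of tray_top between -0.006 and 0.006 m and z of tablet in the frame of tray_top below 0.018 m and contact force between the fingers and tray_top below 0.2 N and linear speed of tray_top below 0.02 m/s), for 0.3 s.
3. the lens is over the tablet (horizontal distance between lens_center and tablet below 0.02 m and x of tray_top in the frame of stand between -0.009 and 0.009 m and y of tray_top in the frame of stand between -0.009 and 0.009 m and z of tray_top in the frame of stand below 0.0125 m and angle between tray_top's own z axis and vertical below 0.04 rad and angle between the x axis of tray_top and the x axis of stand, either way round below 0.12 rad), for 0.2 s.
At the end, for the whole second after the job is handed in: tray_top flat on the stand between the guides (9 mm each way, 0.12 rad of yaw, 0.04 rad of tilt), tablet in its bed (6 mm), lens centre within 20 mm horizontally of the tablet's origin, all at rest; other trays within 25 mm and other objects within 30 mm of their starts (all of step 3 and x of tablet in the frame of tray_top between -0.006 and 0.006 m and y of tablet in the frame of tray_top between -0.006 and 0.006 m and z of tablet in the frame of tray_top below 0.018 m and linear speed of each of tray_top, tablet below 0.01 m/s and velocity of joint magnifier between -0.05 and 0.05 rad/s and distance of each of tray_a1, tray_a2, tray_b1, tray_b2 from where it was at the start of the episode below 0.025 m and distance of each of bottle, reading_lens, notebook, glasses_case, brush_pot from where it was at the start of the episode below 0.03 m); the robot touches nothing.
It fails at once if the tray with the tablet is tipped more than 0.35 rad (20 degrees) (angle between tray_top's own z axis and vertical above 0.35 rad).
It fails at once if the tablet is touched by the robot (contact force between any of the fingers, the arm and tablet above 0.5 N).
It fails at once if the tray is dropped onto the stand: it comes down faster than 0.4 m/s less than 40 mm above its place (linear speed of tray_top above 0.4 m/s and horizontal distance between tray_top and stand below 0.05 m and z of tray_top in the frame of stand below 0.05 m).
It fails at once if another tray is shifted more than 25 mm (distance of any of tray_a1, tray_a2, tray_b1, tray_b2 from where it was at the start of the episode above 0.025 m).
It fails at once if the bottle, hand glass, notebook, spectacle case or brush pot is shifted more than 30 mm (distance of any of bottle, reading_lens, notebook, glasses_case, brush_pot from where it was at the start of the episode above 0.03 m).
It also fails if it takes over 72 s, if anything falls off the work surface, if the arm or the gripper's body presses on something with over 40 N, if the wrist force passes 120 N, or if a joint passes its speed limit or range.

## Working session

There is one attempt and no reset: what is moved stays moved. The work goes in short steps, Python scripts to look and compute and a shell command to move; the robot and the scene stay as the last step left them, time stands still between calls to the robot, and variables do not carry over. Pictures are saved under pics/ and viewed, and the job is handed in when it is done.

```bash
ls; mkdir -p pics; python3 - <<'E'
from workcell import state, imaging, job, env
import cv2, numpy as np
s=state(); print(s)
for n in ("scene","top"):
    p,d=imaging.grab_frame(n); np.savez(f"pics/{n}0.npz",p=p,d=d)
    cv2.imwrite(f"pics/{n}0.png",cv2.cvtColor(p,cv2.COLOR_RGB2BGR))
    c=imaging.camera_info(n); print(n,c)
print([a for a in dir(env) if a[0]!='_'])
E
```

```text
pics
{'time_s': 0.0, 'qpos': array([ 6.31406767e+01,  1.83518086e+01,  8.97069776e+01,  1.72450373e-04,
        7.20422799e+01, -1.14630596e+00]), 'qvel': array([ 0.11920711,  0.00890399,  0.02470706,  0.08344625, -0.05640394,
        0.02722475]), 'effort': array([-2.13490152e-03, -4.12472141e+01, -2.31973833e+01,  7.24557554e-02,
        4.58191254e-02, -1.75008190e-04]), 'ee_pos': array([249.24684794, 517.61382542, 213.11471798]), 'ee_rot': array([-9.01010426e+01,  2.18579634e-03, -2.57130725e+01]), 'force': array([0.13689042, 0.32897434, 0.0433223 ]), 'torque': array([-0.07559622, -0.01304015,  0.01297479]), 'gripper_width': 91.34596890733557}
scene {'fx': 438.21587963247765, 'fy': 438.21587963247765, 'cx': 255.4003305821175, 'cy': 191.0125704655156, 'R': array([[-0.50381965,  0.86380564, -0.00236374],
       [ 0.46165434,  0.26694772, -0.84593983],
       [-0.73009659, -0.42729234, -0.53327312]]), 't': array([ 258.86004867,  -92.492867  , 1547.31782705])}
top {'fx': 419.96135303756165, 'fy': 419.96135303756165, 'cx': 261.0933168604279, 'cy': 194.9046787264707, 'R': array([[-0.02286805, -0.99973783,  0.00115069],
       [-0.97725484,  0.02211101, -0.21091249],
       [ 0.21083175, -0.00594767, -0.97750427]]), 't': array([   8.88031413,  555.51067142, 1392.84174094])}
['Unreachable', 'grip_depth']
```

View pics/scene0.png

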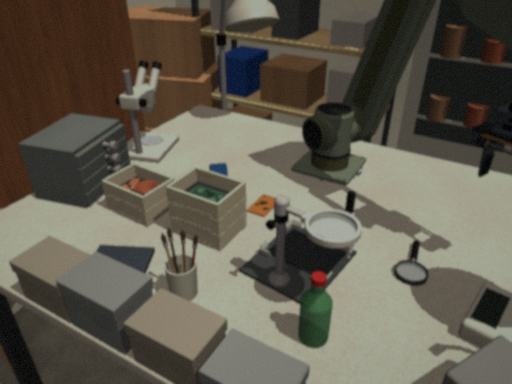

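View pics/top0.png

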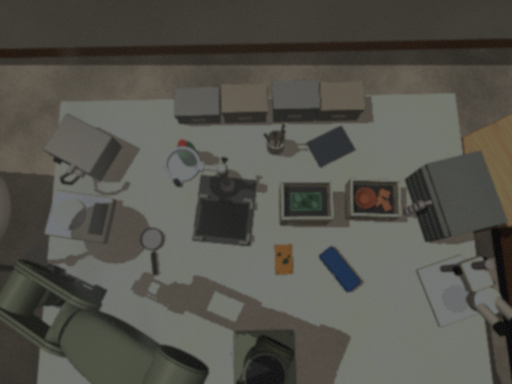

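Top view: green tablet in its tray at about (306,201). The other pile, with the terracotta bowl, is at (374,199). The orange look-alike lies on the bench at (284,260). The stand mat is at (225,218) and the lens at (185,163), with its grip at about (178,183). The green one in a tray fits the description. I'll confirm it in an enlarged crop and then measure.

```bash
cat > h.py <<'E'
import numpy as np, cv2
from workcell import state, imaging, job, env
def back(n,d,u=None,v=None):
    c=imaging.camera_info(n); H,W=d.shape
    vv,uu=np.mgrid[0:H,0:W]
    P=np.stack([(uu-c['cx'])/c['fx']*d,(vv-c['cy'])/c['fy']*d,d],-1)
    return (P-c['t'])@c['R']
def proj(n,X):
    c=imaging.camera_info(n); Y=np.atleast_2d(X)@c['R'].T+c['t']
    return np.stack([Y[:,0]/Y[:,2]*c['fx']+c['cx'],Y[:,1]/Y[:,2]*c['fy']+c['cy']],-1)
def grab(n,tag):
    p,d=imaging.grab_frame(n); np.savez(f"pics/{n}{tag}.npz",p=p,d=d); return p,d
def load(n,tag):
    z=np.load(f"pics/{n}{tag}.npz"); return z['p'],z['d']
def crop(p,x0,x1,y0,y1,s,f):
    cv2.imwrite(f,cv2.resize(cv2.cvtColor(p[y0:y1,x0:x1],cv2.COLOR_RGB2BGR),None,fx=s,fy=s,interpolation=cv2.INTER_CUBIC))
E
python3 - <<'E'
from h import *
p,d=load("top","0"); crop(np.clip(p.astype(int)*1.6,0,255).astype(np.uint8),150,350,120,260,4,"pics/c_top0.png")
X=back("top",d); 
# tray pile region
def rect(mask,name):
    v,u=np.nonzero(mask); pts=X[v,u]; r=cv2.minAreaRect(pts[:,:2].astype(np.float32)); print(name,len(pts),r,'z med',np.median(pts[:,2]), pts[:,:2].min(0),pts[:,:2].max(0))
vv,uu=np.mgrid[0:384,0:512]
reg=(uu>265)&(uu<342)&(vv>165)&(vv<235)&(d>0)
z=X[...,2]
print(np.histogram(z[reg],bins=np.arange(-10,200,8)))
m=reg&(z>138)&(z<165)
rect(m,'trayrim')
hsv=cv2.cvtColor(p,cv2.COLOR_RGB2HSV)
g=reg&(hsv[...,0]>45)&(hsv[...,0]<95)&(hsv[...,1]>60)
rect(g,'tablet'); 
ps,ds=load("scene","0"); crop(ps,90,430,150,350,2.3,"pics/c_scene0.png")
E
```

```text
(array([ 578, 2116,  149,   37,   12,    2,   30,   16,    7,   42,   20,
          9,   44,   24,  324, 1004,  178,   60,   71,  235,  261,    1,
          0,    0,    0,    0]), array([-10,  -2,   6,  14,  22,  30,  38,  46,  54,  62,  70,  78,  86,
        94, 102, 110, 118, 126, 134, 142, 150, 158, 166, 174, 182, 190,
       198]))
trayrim 511 ((519.7120361328125, -150.83291625976562), (167.5699920654297, 128.47799682617188), 88.70377349853516) z med 150.08088156366642 [ 454.55952183 -235.7639637 ] [585.02441842 -66.33044507]
tablet 442 ((519.0294799804688, -150.00241088867188), (58.48948669433594, 102.41209411621094), 1.3970693349838257) z med 115.68322864463494 [ 489.45873524 -201.09270828] [549.3394804  -98.94478113]
```

View pics/c_top0.png

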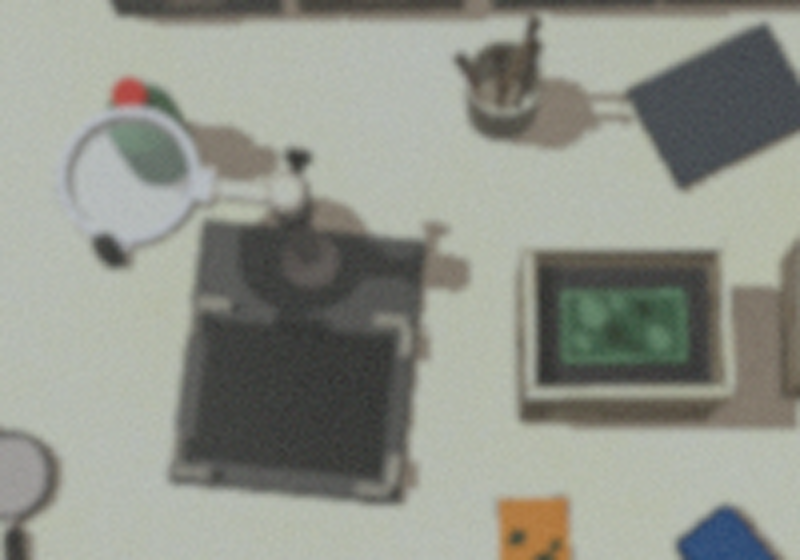

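View pics/c_scene0.png

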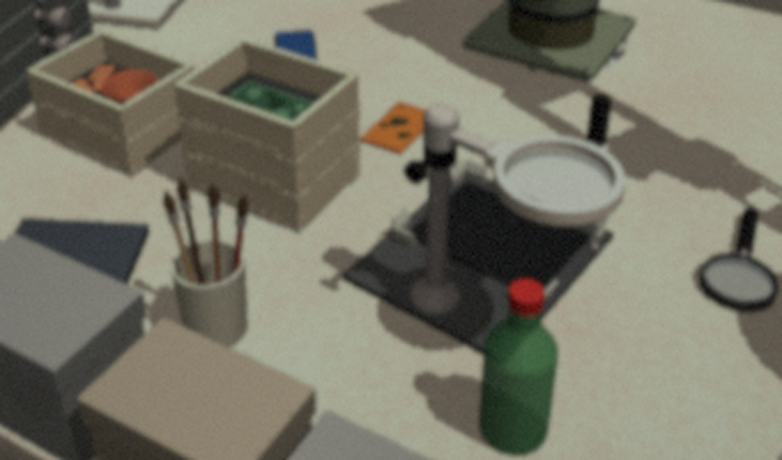

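The crop confirms it: green tablet with paler blotches in the cream tray on the pile of three. The orange plate lies on the bare bench, so it's not the target. Next I'll fit the poses.

```bash
python3 - <<'E'
from h import *
for n in("top","scene"):
    p,d=load(n,"0"); X=back(n,d); z=X[...,2]; x=X[...,0];y=X[...,1]
    # bench z check
    b=(np.abs(x-400)<20)&(np.abs(y)<150)&(d>0); print(n,'bench z',np.median(z[b]))
    val=p.max(-1)
    reg=(x>330)&(x<660)&(y>-40)&(y<200)&(z<25)&(z>-10)&(d>0)
    print(np.histogram(val[reg],bins=np.arange(0,200,10)))
    for nm,thr in(("plate",75),("mat",50)):
        m=(reg&(val<thr)).astype(np.uint8)
        m=cv2.morphologyEx(m,cv2.MORPH_OPEN,np.ones((3,3)))
        k,l,st,_=cv2.connectedComponentsWithStats(m); i=1+np.argmax(st[1:,4]); mm=l==i
        pts=X[mm][:,:2].astype(np.float32); print(nm,st[i,4],cv2.minAreaRect(pts),'z',np.median(z[mm]))
    # rim
    r=(x>440)&(x<600)&(y>-250)&(y<-50)&(z>142)&(z<160)&(d>0)
    print('rim',cv2.minAreaRect(X[r][:,:2].astype(np.float32)),np.median(z[r]),r.sum())
    h=(x>400)&(x<750)&(y>-60)&(y<320)&(z>190)&(z<300)&(d>0)
    print('mag',h.sum(),np.histogram(z[h],bins=np.arange(190,300,10)))
    hi=h&(z>236)
    k,l,st,_=cv2.connectedComponentsWithStats(hi.astype(np.uint8))
    for i in range(1,k):
        if st[i,4]>3: print(st[i],X[l==i].mean(0),X[l==i].min(0),X[l==i].max(0))
    fr=h&(z>219)&(z<238); v,u=np.nonzero(fr); print('frame',cv2.minEnclosingCircle(X[fr][:,:2].astype(np.float32)))
E
```

```text
top bench z 2.5720841064531665
(array([   0,    0,    0,  992, 1128,  713,  166,  170,  184,  138,   85,
       2364,    3,    0,    0,    0,    0,    0,    0]), array([  0,  10,  20,  30,  40,  50,  60,  70,  80,  90, 100, 110, 120,
       130, 140, 150, 160, 170, 180, 190]))
plate 2996 ((518.7973022460938, 117.03205871582031), (187.89356994628906, 243.859130859375), 83.08599090576172) z 10.936189649406753
mat 2092 ((524.5841674804688, 118.12866973876953), (165.50958251953125, 219.28981018066406), 78.05973052978516) z 11.070842119380393
rim ((520.0548095703125, -150.84603881835938), (167.6146697998047, 127.7383804321289), 88.49807739257812) 150.1953227042612 497
mag 1333 (array([ 16,  27,  25, 826, 331,  70,   8,   4,  26,   0]), array([190, 200, 210, 220, 230, 240, 250, 260, 270, 280, 290]))
[217 162  11  12  90] [605.73442168 115.45060085 241.88720235] [588.73053859  99.75023832 236.00635961] [622.63641164 130.59049992 248.50041638]
[173 178   8   9  47] [556.98476471 247.00968194 264.24582484] [550.51791516 239.76266007 236.97181837] [566.88453058 257.93497788 277.17544325]
frame
[... 531 characters left out ...]
2197265625, 221.45314025878906), 79.60999298095703) z 8.713748337033344
rim ((520.8191528320312, -147.57479858398438), (170.9342803955078, 133.55471801757812), 89.08744812011719) 147.40525738689615 612
mag 2660 (array([ 111,   85,  190, 1793,  263,  111,   31,   42,   34,    0]), array([190, 200, 210, 220, 230, 240, 250, 260, 270, 280, 290]))
[345 191  11  19 162] [564.83187427 253.64841254 257.03775101] [553.56121802 243.03511315 236.25073513] [570.55135225 261.78495794 273.62486692]
[274 196  16   9 106] [611.09198292 120.92721528 240.28758583] [595.1346846  104.53633592 236.01018118] [623.48340619 135.67065848 243.84847327]
frame ((623.9796142578125, 201.62844848632812), 96.8915786743164)
```

```bash
cat >> h.py <<'E'
def ortho(n,p,z,x0,x1,y0,y1,s=3):
    # image: up=+x, left=+y ; px per mm s
    c=[(x1,y1),(x1,y0),(x0,y0),(x0,y1)]
    src=proj(n,[(a,b,z) for a,b in c]).astype(np.float32)
    W,Hh=int((y1-y0)*s),int((x1-x0)*s)
    M=cv2.getPerspectiveTransform(src,np.float32([(0,0),(W,0),(W,Hh),(0,Hh)]))
    return cv2.warpPerspective(p,M,(W,Hh),flags=cv2.INTER_CUBIC)
E
python3 - <<'E'
from h import *
ims=[]
for n in("top","scene"):
    p,d=load(n,"0"); p=np.clip(p.astype(int)*(2.2 if n=="top" else 1.6),0,255).astype(np.uint8)
    o=ortho(n,p,10,400,660,-10,240,1.6)
    for k in range(0,250,50): 
        X=int((240-10-k+ -10+10-0)*1.6)
    for xv in range(400,661,50): cv2.putText(o,str(xv),(0,int((660-xv)*1.6)),0,.35,(255,0,0)); cv2.line(o,(0,int((660-xv)*1.6)),(400,int((660-xv)*1.6)),(255,0,0),1)
    for yv in range(0,241,50): cv2.line(o,(int((240-yv)*1.6),0),(int((240-yv)*1.6),416),(255,0,0),1)
    ims.append(o)
cv2.imwrite("pics/ortho.png",cv2.cvtColor(np.hstack(ims),cv2.COLOR_RGB2BGR))
E
```

```text
(no output)
```

View pics/ortho.png

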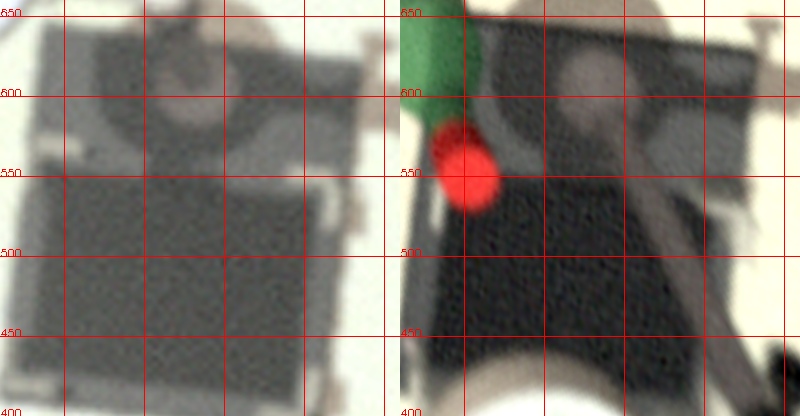

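```bash
python3 - <<'E'
from h import *
from scipy.optimize import minimize
s=2
res={}
for n in("top","scene"):
    p,d=load(n,"0"); g=cv2.cvtColor(p,cv2.COLOR_RGB2GRAY).astype(np.float32)
    o=ortho(n,g,10,380,680,-30,260,s); o=cv2.GaussianBlur(o,(0,0),1.5)
    def samp(pts): 
        return cv2.remap(o,((260-pts[:,1])*s).astype(np.float32)[None],((680-pts[:,0])*s).astype(np.float32)[None],cv2.INTER_LINEAR)[0]
    def tf(q,L):
        c,si=np.cos(q[2]),np.sin(q[2]); return np.stack([q[0]+c*L[:,0]-si*L[:,1],q[1]+si*L[:,0]+c*L[:,1]],1)
    # per-edge search: profile mean across edges, given yaw
    def rect_edges(q,sides):
        tot=0
        for (a,b,nrm) in sides:
            t=np.linspace(0,1,60)[:,None]; L=np.array(a)+t*(np.array(b)-np.array(a))
            n_=np.array(nrm)
            i=samp(tf(q,L-2.5*n_)); ou=samp(tf(q,L+2.5*n_)); tot+=np.mean(np.clip(ou-i,-5,40))
        return tot
    # mat: half sizes hx,hy in params; use central parts of edges
    if n=="top":
        sidesf=lambda hx,hy:[((hx,-hy+35),(hx,hy-35),(1,0)),((-hx,-hy+35),(-hx,hy-35),(-1,0)),((-hx+35,hy),(hx-35,hy),(0,1)),((-hx+35,-hy),(hx-35,-hy),(0,-1))]
    else:
        sidesf=lambda hx,hy:[((hx,-hy+70),(hx,hy-35),(1,0)),((-hx+35,hy),(hx-35,hy),(0,1))]
    f=lambda v:-rect_edges(v[:3],sidesf(v[3],v[4]))
    best=None
    for dx in(-4,0,4):
      for dy in (-4,0,4):
        for h in((64,84),(67,87)):
          r=minimize(f,[483.5+dx,130+dy,np.radians(-5.7),*h],method='Nelder-Mead',options=dict(initial_simplex=None,maxiter=2000,xatol=.05,fatol=.001))
          if best is None or r.fun<best.fun: best=r
    v=best.x; print(n,'mat',v[:2],np.degrees(v[2]),v[3:],best.fun)
    # plate far edge + sides
    def fp(v): # far-edge xf
        xf=v[3]; S=[((xf,-90),(xf,60 if n=="top" else 40),(1,0)),((20,-102),(xf-10,-102),(0,-1))]
        if n=="top": S+=[((-60,102),(xf-40,102),(0,1)),((xf-240,-70),(xf-240,50),(-1,0))]
        return -rect_edges([483.5,v[1],v[2]],[S[i] for i in range(len(S))])
    best=None
    for dy in(-4,0,4):
      for xf in (145,150,155):
        r=minimize(fp,[0,129+dy,np.radians(-5.7),xf],method='Nelder-Mead')
        if best is None or r.fun<best.fun: best=r
    v=best.x; print(n,'plate y',v[1],np.degrees(v[2]),'xf with x0=483.5:',v[3],best.fun)
E
```

```text
top mat [463.77552516 142.78079388] -7.647178245830199 [65.97587023 92.14763735] -68.0497055053711
top plate y 130.22260400583428 -6.951010524050538 xf with x0=483.5: 152.85692462109836 -94.94459533691406
scene mat [505.80773097 162.06237651] -18.062923285479783 [41.71965005 52.49972541] -60.81257247924805
scene plate y 136.2430029358211 -7.53810623318519 xf with x0=483.5: 159.7265869371976 -69.63134002685547
```

```bash
cat > ov.py <<'E'
from h import *
def overlay(n,p,q,f,colpos=True,gain=2.2,win=(370,670,-20,250),s=2.2):
    p=np.clip(p.astype(int)*gain,0,255).astype(np.uint8)
    P=proj
    x0,x1,y0,y1=win
    big=4
    # crop camera image instead of ortho
    cs=proj(n,[(a,b,c) for a in(x0,x1) for b in(y0,y1) for c in(0,60)])
    u0,v0=np.maximum(cs.min(0).astype(int),0); u1,v1=cs.max(0).astype(int); u1=min(u1,511);v1=min(v1,383)
    big=min(780/(u1-u0),580/(v1-v0))
    im=cv2.resize(p[v0:v1,u0:u1],None,fx=big,fy=big,interpolation=cv2.INTER_CUBIC)
    c,si=np.cos(q[2]),np.sin(q[2])
    def W(L): L=np.array(L,float); return np.stack([q[0]+c*L[:,0]-si*L[:,1],q[1]+si*L[:,0]+c*L[:,1],L[:,2]],1)
    def poly(L,col): cv2.polylines(im,[np.int32(((P(n,W(L))-[u0,v0]+.5)*big)*16)],False,col,1,cv2.LINE_AA,4)
    r=lambda hx,hy,z,cx=0:[(cx-hx,-hy,z),(cx+hx,-hy,z),(cx+hx,hy,z),(cx-hx,hy,z),(cx-hx,-hy,z)]
    poly(r(120,102,10,q[3]),(255,0,0))
    poly(r(70,90,10),(0,255,0))
    poly(r(70,90,30),(255,255,0))
    for z in(10,250): poly([(125+10.5*np.cos(t),10.5*np.sin(t),z) for t in np.linspace(0,6.29,30)],(0,255,255))
    cv2.imwrite(f,cv2.cvtColor(im,cv2.COLOR_RGB2BGR))
E
python3 - <<'E'
from ov import *
q=(483.5,130,np.radians(-6.5),32)
overlay("top",load("top","0")[0],q,"pics/ov1t.png")
overlay("scene",load("scene","0")[0],q,"pics/ov1s.png",gain=1.8)
E
```

```text
(no output)
```

View pics/ov1t.png

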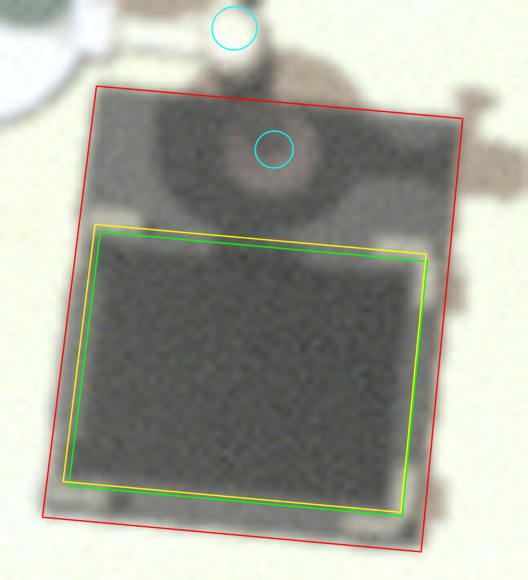

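View pics/ov1s.png

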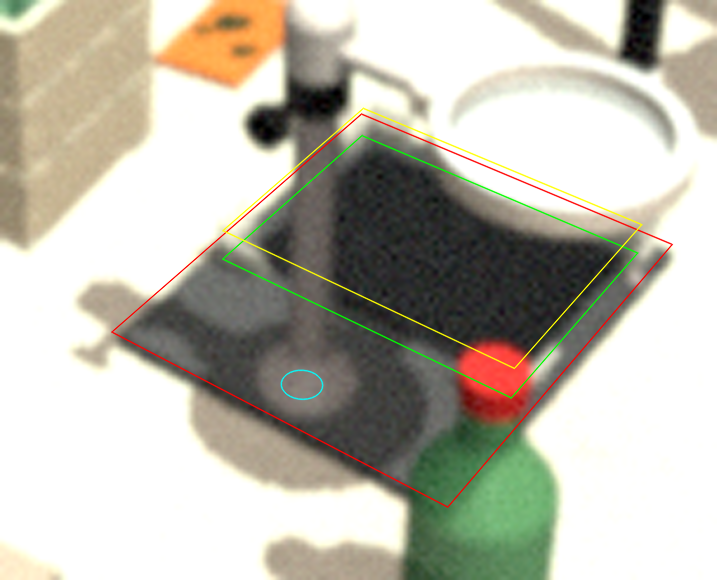

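```bash
cat > go.py <<'E'
import sys
from h import *
from scipy.spatial.transform import Rotation as Ro
def go(x,y,z,yaw):
    s=state(); R=Ro.from_euler('xyz',s['ee_rot'],degrees=True)
    T=Ro.from_euler('xyz',[-90,0,yaw],degrees=True)
    d=R.inv().apply(np.array([x,y,z])-s['ee_pos'])/10; w=np.degrees((R.inv()*T).as_rotvec())
    print('t',s['time_s'],'pos',s['ee_pos'].round(1),'rot',s['ee_rot'].round(2),'grip',round(s['gripper_width'],1),'F',s['force'].round(1))
    print('cm',d.round(2),'twist',w.round(2))
if __name__=="__main__": go(*map(float,sys.argv[1:5]))
E
python3 go.py 460 -149 205 -91
python3 - <<'E'
from h import *
# lens circle from images
for n in("top","scene"):
    p,d=load(n,"0"); X=back(n,d); z=X[...,2]
    m=(z>222)&(z<240)&(X[...,0]>520)&(X[...,0]<700)&(X[...,1]>150)&(X[...,1]<330)
    pts=X[m]; print(n,m.sum(),pts.min(0),pts.max(0), cv2.minAreaRect(pts[:,:2].astype(np.float32)))
E
```

```text
t 0.1 pos [249.3 517.6 213.2] rot [-90.09   0.   -25.71] grip 91.2 F [ 0.3  0.8 -0.2]
cm [ 47.91   0.9  -50.92] twist [8.000e-02 6.529e+01 5.000e-02]
top 1039 [550.54404961 150.01528703 222.10413439] [680.16664456 295.0242212  239.36258763] ((626.9424438476562, 230.43971252441406), (118.6178970336914, 127.14311981201172), 29.64957618713379)
scene 1795 [553.62833949 150.00192801 222.00116539] [682.28501757 297.94526375 239.25014517] ((630.6804809570312, 231.70645141601562), (114.87173461914062, 134.15765380859375), 27.282480239868164)
```

```bash
python3 -m pendant '[{"delta_pos":[2,0,-2],"twist":[0,3,0],"grip":100},{"delta_pos":[5,0,-5.3],"twist":[0,8,0],"grip":100},{"delta_pos":[8,0,-8.6],"twist":[0,14,0],"grip":80},{"delta_pos":[11,0,-12],"twist":[0,20,0],"grip":60},{"delta_pos":[14,0,-15.3],"twist":[0,26,0],"grip":40}]'; python3 go.py 460 -149 205 -91
```

```text
time_s: 0.6
ee_pos: [309.1, 317.6, 213.6]
ee_rot: [-90.0, -0.0, -51.9]
force: [0.8, 0.2, 0.6]
gripper_width: 70.4
t 0.6 pos [309.1 317.6 213.6] rot [-9.004e+01 -2.000e-02 -5.192e+01] grip 70.4 F [0.8 0.2 0.6]
cm [ 46.03   0.88 -16.9 ] twist [3.000e-02 3.908e+01 3.000e-02]
```

```bash
python3 -m pendant '[{"delta_pos":[4.6,0,-1.7],"twist":[0,4,0],"grip":22},{"delta_pos":[9.2,0,-3.4],"twist":[0,8,0],"grip":22},{"delta_pos":[13.8,0,-5.1],"twist":[0,12,0],"grip":22},{"delta_pos":[18.4,0,-6.8],"twist":[0,16,0],"grip":22},{"delta_pos":[23,0,-8.5],"twist":[0,20,0],"grip":22}]'; python3 go.py 460 -149 205 -91
```

```text
time_s: 1.1
ee_pos: [385.0, 84.4, 213.9]
ee_rot: [-90.0, 0.0, -71.9]
force: [1.5, 0.7, 0.3]
gripper_width: 30.3
t 1.1 pos [385.   84.4 213.9] rot [-8.998e+01  1.000e-02 -7.186e+01] grip 30.3 F [1.5 0.7 0.3]
cm [24.51  0.89 -0.14] twist [-2.000e-02  1.914e+01 -1.000e-02]
```

```bash
python3 - <<'E'
E
true
python3 -m pendant '[{"delta_pos":[4.8,0,0],"twist":[0,4,0],"grip":22},{"delta_pos":[9.6,0.2,0],"twist":[0,8,0],"grip":22},{"delta_pos":[14.4,0.4,0],"twist":[0,12,0],"grip":22},{"delta_pos":[19.2,0.6,0],"twist":[0,16,0],"grip":22},{"delta_pos":[23.8,0.9,0],"twist":[0,19.1,0],"grip":22}]'; python3 go.py 460 -149 205 -91
```

```text
time_s: 1.6
ee_pos: [459.8, -141.9, 204.7]
ee_rot: [-90.0, 0.0, -91.0]
force: [0.5, 0.9, 0.3]
gripper_width: 20.6
t 1.6 pos [ 459.8 -141.9  204.7] rot [-9.000e+01  1.000e-02 -9.101e+01] grip 20.6 F [0.5 0.9 0.3]
cm [ 0.71 -0.03  0.03] twist [-0.   -0.01 -0.01]
```

```bash
python3 -m pendant '[{"delta_pos":[0.7,1,0],"twist":[0,0,0],"grip":22},{"delta_pos":[0.7,2,0],"twist":[0,0,0],"grip":22},{"delta_pos":[0.7,3,0],"twist":[0,0,0],"grip":22},{"delta_pos":[0.7,3.8,0],"twist":[0,0,0],"grip":22},{"delta_pos":[0.7,3.8,0],"twist":[0,0,0],"grip":22}]'; python3 - <<'E'
from h import *
for n in("top","scene"):
    p,d=grab(n,"1"); 
ps,_=load("scene","1"); crop(np.clip(ps*1.6,0,255).astype(np.uint8),100,260,110,250,4,"pics/s1.png")
pt,_=load("top","1"); crop(np.clip(pt*1.9,0,255).astype(np.uint8),250,410,150,300,4,"pics/t1.png")
E
```

```text
time_s: 2.1
ee_pos: [458.5, -145.1, 165.6]
ee_rot: [-90.2, 0.1, -90.7]
force: [-0.2, 1.0, 1.2]
gripper_width: 20.6
```

View pics/s1.png

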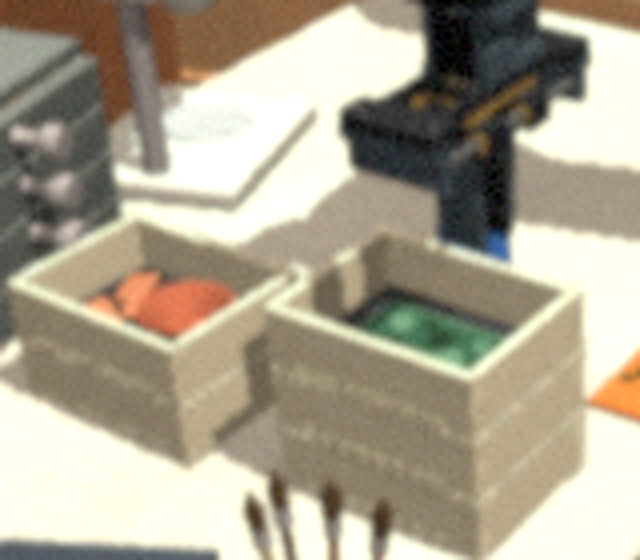

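View pics/t1.png

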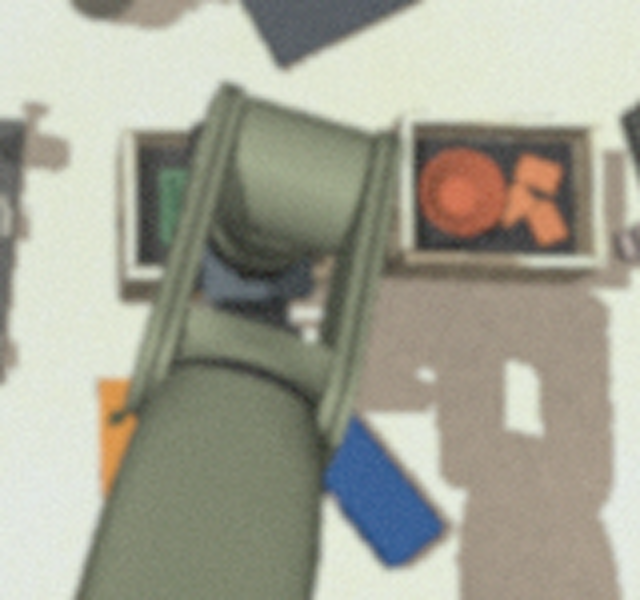

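```bash
python3 go.py 460 -149 150 -91; python3 - <<'E'
from h import *
p,d=load("scene","1"); X=back("scene",d)
ee=state()['ee_pos']; print(ee)
val=p.max(-1)
m=(np.abs(X[...,0]-ee[0])<45)&(np.abs(X[...,1]-ee[1])<40)&(X[...,2]>ee[2]-15)&(X[...,2]<ee[2]+65)&(d>0)
m&=val<70
q=X[m]; print(m.sum(),q.min(0),q.max(0))
for z0 in range(150,230,8):
    s=q[(q[:,2]>z0)&(q[:,2]<z0+8)]
    if len(s): print(z0,len(s),np.percentile(s,[2,50,98],axis=0)[:,:2].round(1).tolist())
px=lambda a:((proj("scene",a)-[100,110]+.5)*4).round(0).tolist()
# expected inner finger +x face bottom corners, y +-16 & outer finger
for x in(10,24,-10,-24):
  print(x,px([ee+[x,-16,0],ee+[x,16,0]]))
E
```

```text
t 2.2 pos [ 459.6 -145.8  167. ] rot [-9.000e+01  1.000e-02 -9.072e+01] grip 20.1 F [0.5 0.2 0.4]
cm [0.32 1.7  0.05] twist [-0.    0.28 -0.01]
[ 459.5637991  -145.78565202  167.01325808]
346 [ 435.64819291 -162.08835446  166.00393233] [ 486.6750092  -125.23620805  231.80432537]
166 29 [[445.5, -160.6], [451.2, -138.7], [479.9, -127.5]]
174 48 [[445.8, -159.1], [477.3, -136.7], [482.3, -126.4]]
182 46 [[440.5, -157.4], [478.9, -137.3], [483.1, -127.0]]
190 49 [[441.5, -160.1], [479.4, -135.7], [482.3, -126.5]]
198 46 [[446.0, -161.0], [480.1, -135.0], [484.6, -126.0]]
206 51 [[444.2, -145.9], [453.9, -132.3], [484.1, -126.2]]
214 43 [[440.0, -143.4], [476.0, -131.6], [485.7, -125.9]]
222 29 [[439.2, -145.0], [480.4, -129.8], [486.6, -126.0]]
10 [[449.0, 237.0], [489.0, 249.0]]
24 [[437.0, 246.0], [477.0, 258.0]]
-10 [[466.0, 225.0], [505.0, 236.0]]
-24 [[478.0, 216.0], [516.0, 227.0]]
```

```bash
python3 -m pendant '[{"delta_pos":[0.5,0,0.05],"twist":[0,0.3,0],"grip":22},{"delta_pos":[0.5,0.7,0.05],"twist":[0,0.3,0],"grip":22},{"delta_pos":[0.5,1.4,0.05],"twist":[0,0.3,0],"grip":22},{"delta_pos":[0.5,2.1,0.05],"twist":[0,0.3,0],"grip":22},{"delta_pos":[0.5,2.4,0.05],"twist":[0,0.3,0],"grip":22}]'; python3 - <<'E'
from h import *
p,_=grab("scene","2"); crop(np.clip(p*1.6,0,255).astype(np.uint8),160,260,140,240,6,"pics/s2.png")
E
python3 go.py 460.5 -150.5 123 -91
```

```text
time_s: 2.7
ee_pos: [459.4, -151.5, 141.8]
ee_rot: [-90.1, 0.0, -91.1]
force: [0.7, -0.7, -0.1]
gripper_width: 20.2
t 2.75 pos [ 459.3 -151.5  141.7] rot [-9.012e+01  5.000e-02 -9.112e+01] grip 20.0 F [ 0.1 -0.7  0.3]
cm [-0.1   1.87  0.12] twist [ 0.12 -0.12 -0.05]
```

View pics/s2.png

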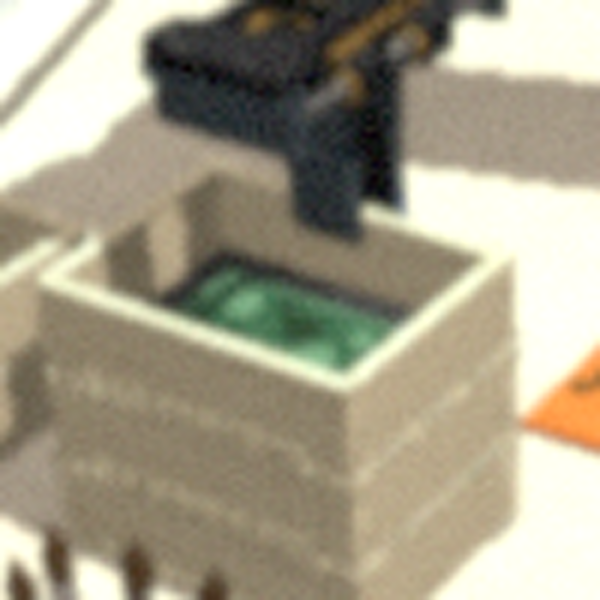

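The picture shows the inner finger inside the wall at crop (325,235) and the outer finger behind it. I'll go down and pinch.

```bash
python3 -m pendant '[{"delta_pos":[0,0.6,0.1],"twist":[0,0,0],"grip":22},{"delta_pos":[0,1.2,0.1],"twist":[0,0,0],"grip":22},{"delta_pos":[0,1.7,0.1],"twist":[0,0,0],"grip":22},{"delta_pos":[0,1.8,0.1],"twist":[0,0,0],"grip":22},{"delta_pos":[0,1.8,0.1],"twist":[0,0,0],"grip":22}]' 45
python3 -m pendant '[{"delta_pos":[0,0,0],"twist":[0,0,0],"grip":16},{"delta_pos":[0,0,0],"twist":[0,0,0],"grip":12},{"delta_pos":[0,0,0],"twist":[0,0,0],"grip":8},{"delta_pos":[0,0,0],"twist":[0,0,0],"grip":4},{"delta_pos":[0,0,0],"twist":[0,0,0],"grip":0}]' 45
python3 -m pendant '[{"delta_pos":[0,0,0],"twist":[0,0,0],"grip":0},{"delta_pos":[0,0,0],"twist":[0,0,0],"grip":0},{"delta_pos":[0,0,0],"twist":[0,0,0],"grip":0},{"delta_pos":[0,0,0],"twist":[0,0,0],"grip":0},{"delta_pos":[0,0,0],"twist":[0,0,0],"grip":0}]' 55
```

```text
time_s: 3.25
ee_pos: [460.9, -151.7, 124.7]
ee_rot: [-90.0, 0.0, -91.1]
force: [-0.2, 0.2, -0.5]
gripper_width: 20.4
time_s: 3.75
ee_pos: [460.2, -151.6, 125.0]
ee_rot: [-90.1, 0.0, -91.1]
force: [-5.1, 0.1, 4.1]
gripper_width: 7.7
time_s: 4.25
ee_pos: [460.2, -151.6, 125.0]
ee_rot: [-90.1, 0.0, -91.1]
force: [-5.7, -0.3, 4.3]
gripper_width: 7.6
```

```bash
python3 -m pendant '[{"delta_pos":[0,-0.15,0],"twist":[0,0,0],"grip":0},{"delta_pos":[0,-0.4,0],"twist":[0,0,0],"grip":0},{"delta_pos":[0,-0.7,0],"twist":[0,0,0],"grip":0},{"delta_pos":[0,-1.1,0],"twist":[0,0,0],"grip":0},{"delta_pos":[0,-1.5,0],"twist":[0,0,0],"grip":0}]'
python3 -m pendant '[{"delta_pos":[0,-0.5,0],"twist":[0,0,0],"grip":0},{"delta_pos":[0,-1.1,0],"twist":[0,0,0],"grip":0},{"delta_pos":[0,-1.8,0],"twist":[0,0,0],"grip":0},{"delta_pos":[0,-2.4,0],"twist":[0,0,0],"grip":0},{"delta_pos":[0,-2.7,0],"twist":[0,0,0],"grip":0}]'
python3 - <<'E'
from h import *
p,_=grab("scene","3"); crop(np.clip(p*1.6,0,255).astype(np.uint8),140,280,120,250,4.4,"pics/s3.png")
E
python3 go.py 460.5 -150.5 165 -91
```

```text
time_s: 4.75
ee_pos: [461.7, -151.8, 140.4]
ee_rot: [-89.9, -0.0, -91.1]
force: [-0.1, -0.5, -3.7]
gripper_width: 7.8
time_s: 5.25
ee_pos: [461.5, -151.9, 167.9]
ee_rot: [-89.9, -0.0, -91.1]
force: [-0.3, -0.0, -4.1]
gripper_width: 7.9
t 5.3 pos [ 461.6 -151.9  168. ] rot [-8.989e+01 -3.000e-02 -9.112e+01] grip 7.6 F [ 0.2 -0.  -3.7]
cm [-0.14  0.3  -0.11] twist [-0.11 -0.12  0.03]
```

View pics/s3.png

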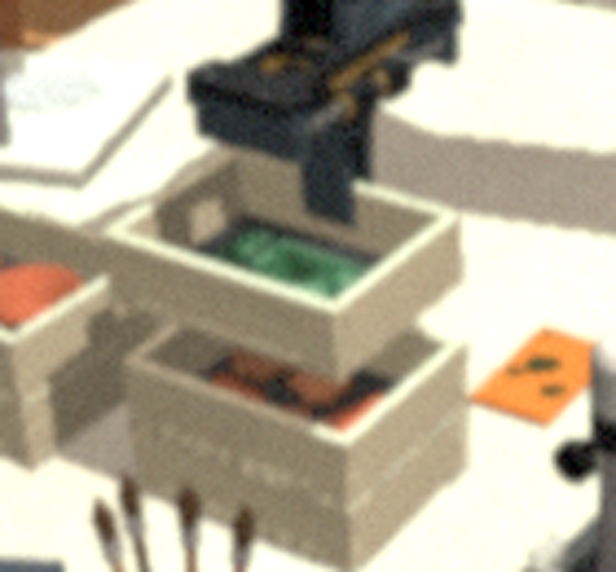

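```bash
python3 go.py 423.6 134.6 168 -96.5
```

```text
t 5.3 pos [ 461.6 -151.9  168. ] rot [-8.989e+01 -3.000e-02 -9.112e+01] grip 7.6 F [ 0.2 -0.  -3.7]
cm [-2.857e+01 -2.000e-02 -4.350e+00] twist [-0.11  5.38  0.02]
```

```bash
python3 -m pendant '[{"delta_pos":[-0.5,0,-0.1],"twist":[0,0.1,0],"grip":0},{"delta_pos":[-1.5,0,-0.3],"twist":[0,0.3,0],"grip":0},{"delta_pos":[-3,0,-0.5],"twist":[0,0.6,0],"grip":0},{"delta_pos":[-5,0,-0.8],"twist":[0,1,0],"grip":0},{"delta_pos":[-7,0,-1.1],"twist":[0,1.4,0],"grip":0}]'
python3 go.py 423.6 134.6 168 -96.5
```

```text
time_s: 5.8
ee_pos: [450.6, -80.1, 166.5]
ee_rot: [-90.1, 0.0, -92.6]
force: [-0.1, 0.9, -2.7]
gripper_width: 7.4
t 5.8 pos [450.6 -80.1 166.5] rot [-9.006e+01  4.000e-02 -9.256e+01] grip 7.4 F [-0.1  0.9 -2.7]
cm [-21.33  -0.13  -3.66] twist [ 0.07  3.94 -0.04]
```

```bash
python3 -m pendant '[{"delta_pos":[-2.2,0,-0.4],"twist":[0,0.4,0],"grip":0},{"delta_pos":[-4.4,0,-0.8],"twist":[0,0.8,0],"grip":0},{"delta_pos":[-6.6,0,-1.2],"twist":[0,1.2,0],"grip":0},{"delta_pos":[-8.8,0,-1.6],"twist":[0,1.6,0],"grip":0},{"delta_pos":[-11,0,-2],"twist":[0,2,0],"grip":0}]'
python3 go.py 423.6 134.6 168 -96.5
```

```text
time_s: 6.3
ee_pos: [435.2, 30.8, 166.6]
ee_rot: [-90.1, 0.0, -94.5]
force: [0.0, -0.3, -3.8]
gripper_width: 7.6
t 6.3 pos [435.2  30.8 166.6] rot [-9.006e+01  3.000e-02 -9.453e+01] grip 7.6 F [ 0.  -0.3 -3.8]
cm [-10.25  -0.13  -1.98] twist [ 0.06  1.97 -0.03]
```

```bash
python3 -m pendant '[{"delta_pos":[-2.2,0,-0.4],"twist":[0,0.4,0],"grip":0},{"delta_pos":[-4.4,0,-0.8],"twist":[0,0.8,0],"grip":0},{"delta_pos":[-6.4,0,-1.2],"twist":[0,1.2,0],"grip":0},{"delta_pos":[-8.2,0,-1.6],"twist":[0,1.6,0],"grip":0},{"delta_pos":[-9.4,0,-1.8],"twist":[0,1.9,0],"grip":0}]'
python3 -m pendant '[{"delta_pos":[-0.6,0,-0.1],"twist":[0,0,0],"grip":0},{"delta_pos":[-0.9,0.5,-0.2],"twist":[0,0,0],"grip":0},{"delta_pos":[-0.9,1.2,-0.2],"twist":[0,0,0],"grip":0},{"delta_pos":[-0.9,2.2,-0.2],"twist":[0,0,0],"grip":0},{"delta_pos":[-0.9,3.2,-0.2],"twist":[0,0,0],"grip":0}]'
python3 go.py 423.6 134.6 168 -96.5
```

```text
time_s: 6.8
ee_pos: [424.4, 126.1, 166.6]
ee_rot: [-90.1, 0.0, -96.4]
force: [-0.4, -0.6, -3.8]
gripper_width: 7.9
time_s: 7.3
ee_pos: [424.4, 133.0, 133.8]
ee_rot: [-90.0, -0.0, -96.5]
force: [-0.3, -0.5, -4.0]
gripper_width: 7.8
t 7.3 pos [424.4 133.  133.8] rot [-9.004e+01 -2.000e-02 -9.646e+01] grip 7.8 F [-0.3 -0.5 -4. ]
cm [-0.15 -3.42 -0.1 ] twist [0.04 0.04 0.02]
```

```bash
python3 -m pendant '[{"delta_pos":[-0.1,1,0],"twist":[0,0,0],"grip":0},{"delta_pos":[-0.1,2.4,0],"twist":[0,0,0],"grip":0},{"delta_pos":[-0.1,3.8,0],"twist":[0,0,0],"grip":0},{"delta_pos":[-0.1,5.0,0],"twist":[0,0,0],"grip":0},{"delta_pos":[-0.1,5.7,0],"twist":[0,0,0],"grip":0}]'
python3 -c "
from ov import *
for n in ('top','scene'):
    p,d=grab(n,'4'); overlay(n,p,(483.5,130,np.radians(-6.5),32),'pics/ov4%s.png'%n,gain=1.9)
"; python3 go.py 423.6 134.6 74 -96.5
```

```text
time_s: 7.8
ee_pos: [424.1, 134.1, 76.5]
ee_rot: [-90.1, -0.0, -96.4]
force: [-1.2, -0.5, -3.3]
gripper_width: 7.8
t 7.9 pos [424.  134.2  76.8] rot [-9.014e+01 -5.000e-02 -9.643e+01] grip 7.4 F [-0.9 -0.2 -3.4]
cm [-0.04  0.28 -0.05] twist [0.14 0.07 0.06]
```

View pics/ov4top.png

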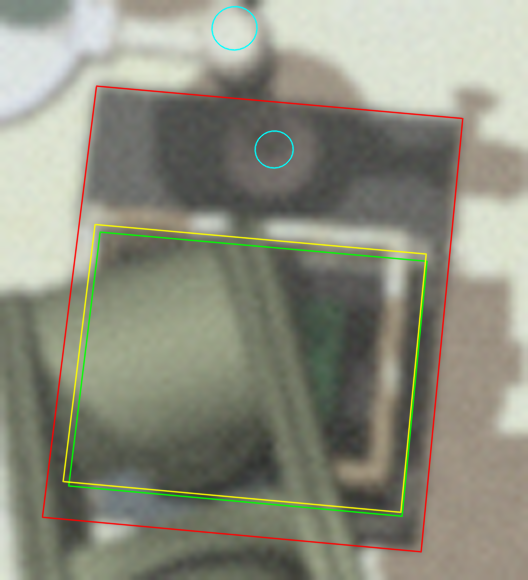

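View pics/ov4scene.png

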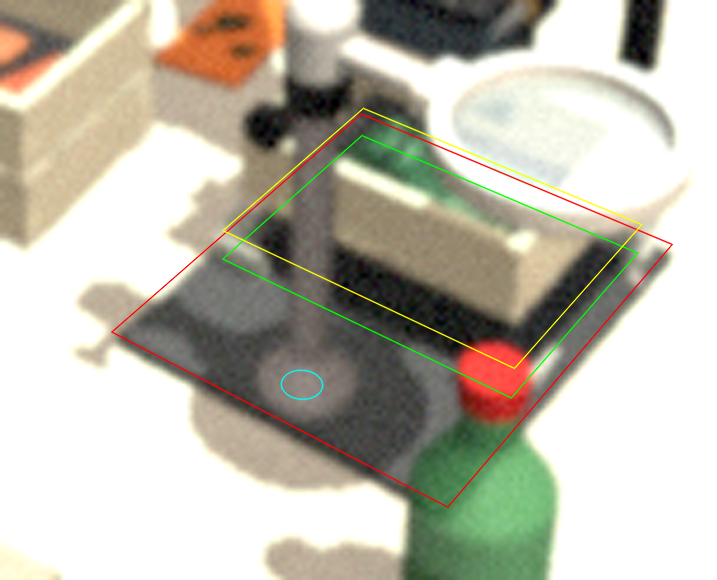

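```bash
cat > ov2.py <<'E'
from h import *
def draw(n,p,u0,u1,v0,v1,big,items,f,gain):
    im=np.clip(p.astype(float)*gain,0,255).astype(np.uint8)[v0:v1,u0:u1]
    im=cv2.resize(im,None,fx=big,fy=big,interpolation=cv2.INTER_CUBIC)
    for q,L,col in items:
        c,si=np.cos(np.radians(q[2])),np.sin(np.radians(q[2])); L=np.array(L,float)
        W=np.stack([q[0]+c*L[:,0]-si*L[:,1],q[1]+si*L[:,0]+c*L[:,1],L[:,2]+(q[3] if len(q)>3 else 0)],1)
        cv2.polylines(im,[np.int32((proj(n,W)-[u0,v0]+.5)*big*16)],False,col,1,cv2.LINE_AA,4)
    cv2.imwrite(f,cv2.cvtColor(im,cv2.COLOR_RGB2BGR))
r=lambda hx,hy,z,cx=0:[(cx-hx,-hy,z),(cx+hx,-hy,z),(cx+hx,hy,z),(cx-hx,hy,z),(cx-hx,-hy,z)]
E
python3 - <<'E'
from ov2 import *
q=(483.5,130,-6.5)
st=[(q,r(70,90,10),(0,255,0))]
draw("top",load("top","0")[0],185,262,175,250,8,st,"pics/g0t.png",2.6)
s=state(); e=s['ee_pos']; yaw=s['ee_rot'][2]+90; c,si=np.cos(np.radians(yaw)),np.sin(np.radians(yaw))
t=(e[0]+c*60-si*2.2,e[1]+si*60+c*2.2,yaw,e[2]-29); print(t)
tr=[(t,r(64,84,54),(255,0,0)),(t,r(56,76,54),(255,0,0)),(t,r(64,84,6),(255,255,0)),(t,r(31,52,19),(255,0,255))]
draw("top",load("top","4")[0],185,262,175,250,8,tr,"pics/g4t.png",2.)
draw("scene",load("scene","4")[0],230,370,190,310,5.6,tr+st,"pics/g4s.png",1.7)
E
```

```text
(np.float64(483.90764394883024), np.float64(129.62754922777253), np.float64(-6.4342147963866125), np.float64(47.75835100072932))
```

View pics/g0t.png

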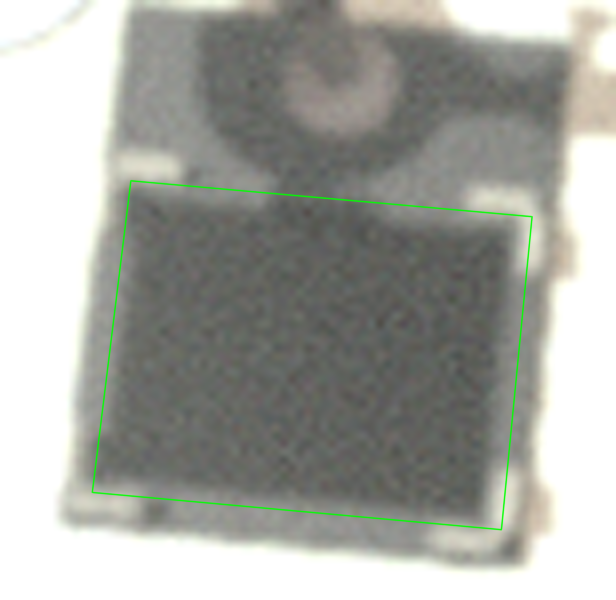

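View pics/g4t.png

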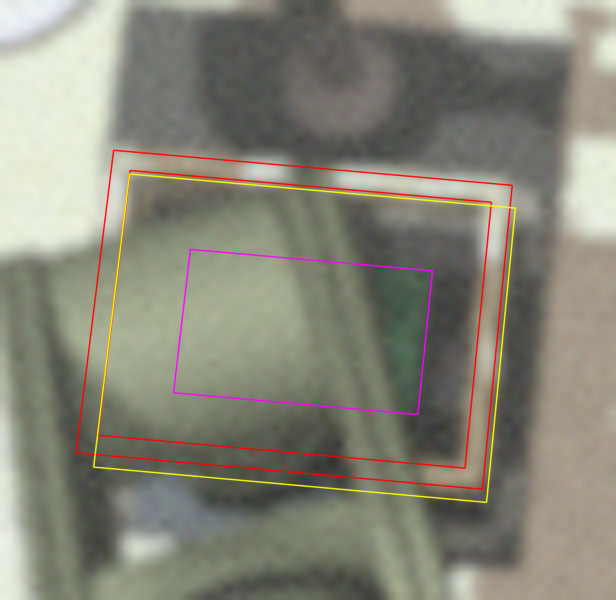

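View pics/g4s.png

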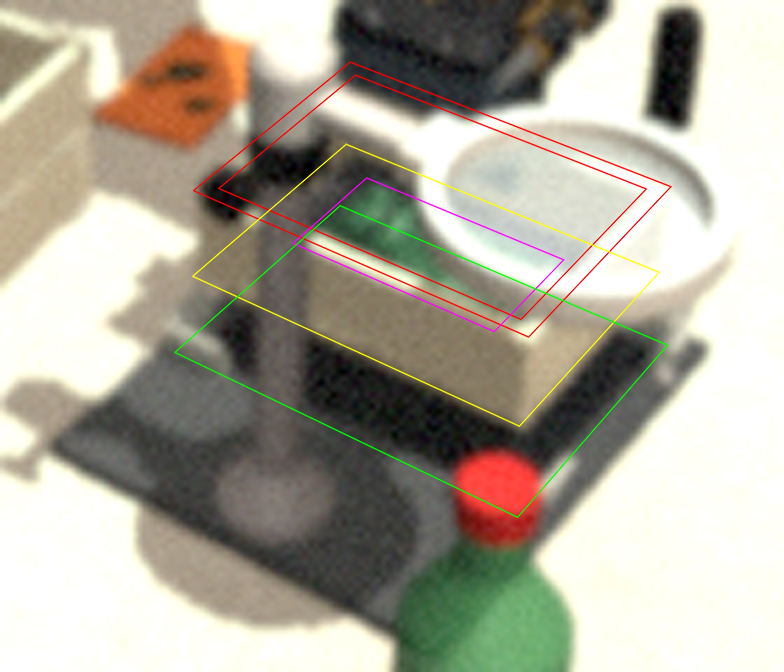

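```bash
cat > g.py <<'E'
from ov2 import *
import sys
def guides(q,col1=(0,255,0),col2=(255,0,0)):
    out=[]
    for sx in(1,-1):
        for sy in(1,-1):
            for z,off,col in((10,0,col1),(30,4,col2)):
                out.append((q,[(sx*(70+off),sy*(90-28),z),(sx*(70+off),sy*(90+off),z),(sx*(70-28),sy*(90+off),z)],col))
    return out
if __name__=="__main__":
    dy=float(sys.argv[3]) if len(sys.argv)>3 else 3
    x,y=float(sys.argv[1]),float(sys.argv[2]); yaw=float(sys.argv[4])
    draw("top",load("top","0")[0],190,262,178,250,8,guides((x,y,yaw)),"pics/gg_t.png",2.4)
    draw("scene",load("scene","0")[0],240,370,190,300,6,guides((x,y+dy,yaw)),"pics/gg_s.png",1.7)
E
python3 g.py 484.5 133.5 3 -6
```

```text
(no output)
```

View pics/gg_t.png

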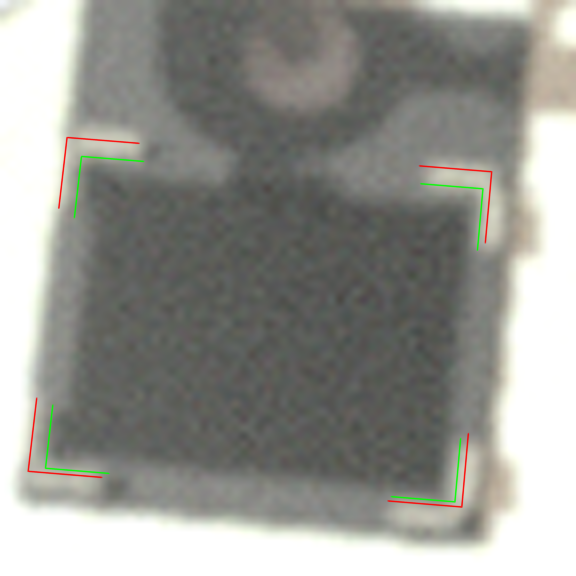

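View pics/gg_s.png

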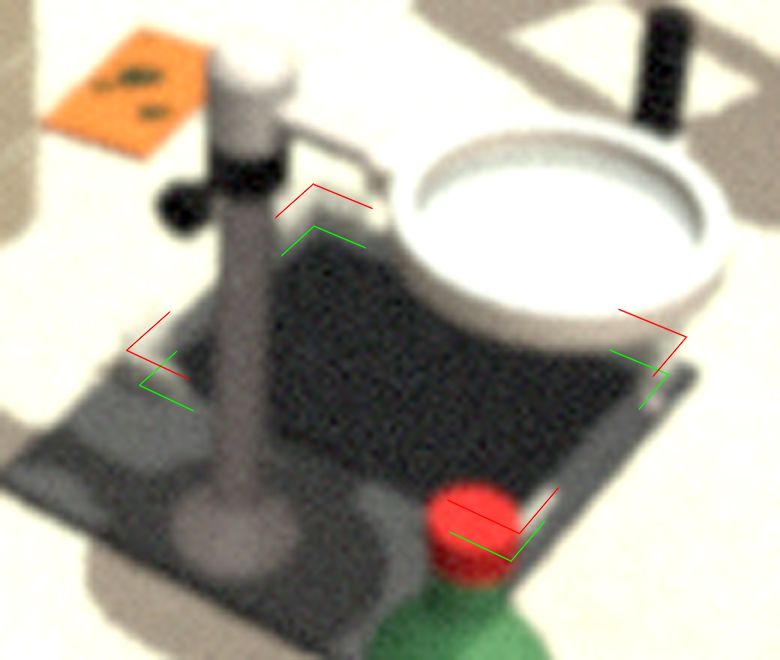

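```bash
python3 go.py 424.6 137.0 55 -96; 
```

```text
t 7.9 pos [424.  134.2  76.8] rot [-9.014e+01 -5.000e-02 -9.643e+01] grip 7.4 F [-0.9 -0.2 -3.4]
cm [-0.29  2.18  0.03] twist [ 0.14 -0.43  0.05]
```

```bash
python3 -m pendant '[{"delta_pos":[-0.15,0.2,0],"twist":[0,-0.2,0],"grip":0},{"delta_pos":[-0.23,0.6,0.03],"twist":[0,-0.4,0],"grip":0},{"delta_pos":[-0.23,1.1,0.03],"twist":[0,-0.4,0],"grip":0},{"delta_pos":[-0.23,1.6,0.03],"twist":[0,-0.4,0],"grip":0},{"delta_pos":[-0.23,1.9,0.03],"twist":[0,-0.4,0],"grip":0}]'
python3 - <<'E'
from g import *
s=state(); e=s['ee_pos']; yaw=s['ee_rot'][2]+90; c,si=np.cos(np.radians(yaw)),np.sin(np.radians(yaw))
t=(e[0]+c*60-si*2.2,e[1]+si*60+c*2.2,yaw,e[2]-29); print(t,s['force'])
tr=[(t,r(64,84,54),(255,0,0)),(t,r(56,76,54),(255,0,0)),(t,r(64,84,6),(255,255,0))]
q=(484.4,133,-6); ts=(t[0],t[1]+3,t[2],t[3])
draw("top",grab("top","5")[0],190,262,178,250,8,tr+guides(q)[::2],"pics/g5t.png",2.)
tr=[(ts,r(64,84,54),(255,0,0)),(ts,r(64,84,6),(255,255,0))]
draw("scene",grab("scene","5")[0],240,370,190,300,6,tr+guides((484.4,136,-6))[::2],"pics/g5s.png",1.7)
E
```

```text
time_s: 8.4
ee_pos: [425.1, 136.7, 58.5]
ee_rot: [-90.0, -0.0, -96.0]
force: [-0.3, -0.2, -3.8]
gripper_width: 8.0
(np.float64(485.0280983492166), np.float64(132.6500756027244), np.float64(-6.009207762166199), np.float64(29.473578288556077)) [-0.3101727  -0.23317233 -3.78931705]
```

View pics/g5t.png

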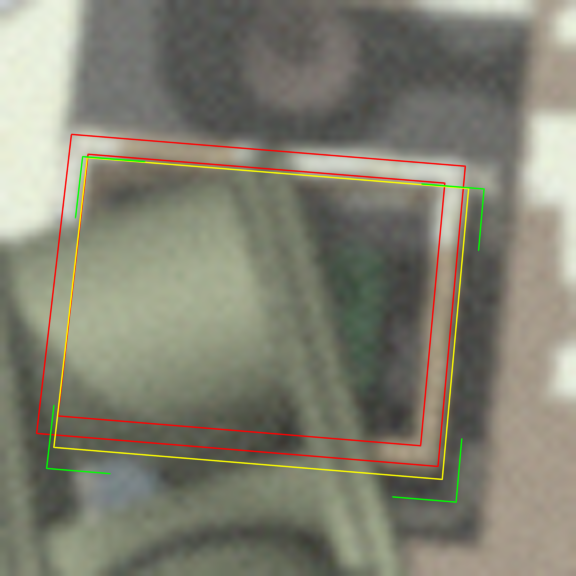

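View pics/g5s.png

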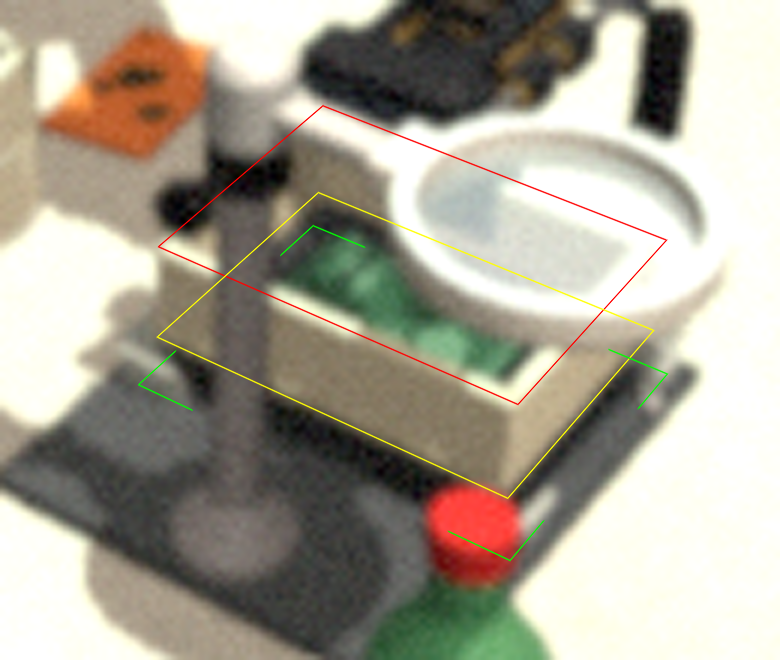

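```bash
python3 -m pendant '[{"delta_pos":[0,0.3,0],"twist":[0,0,0],"grip":0},{"delta_pos":[0,0.7,0],"twist":[0,0,0],"grip":0},{"delta_pos":[0,1.1,0],"twist":[0,0,0],"grip":0},{"delta_pos":[0,1.4,0],"twist":[0,0,0],"grip":0},{"delta_pos":[0,1.5,0],"twist":[0,0,0],"grip":0}]'
python3 go.py 424.4 137.0 39 -96
```

```text
time_s: 9.0
ee_pos: [425.1, 136.7, 43.5]
ee_rot: [-90.0, -0.0, -96.0]
force: [-0.0, -0.2, -3.9]
gripper_width: 7.4
t 9.0 pos [425.1 136.7  43.5] rot [-9.004e+01 -1.000e-02 -9.601e+01] grip 7.4 F [-0.  -0.2 -3.9]
cm [-0.02  0.45 -0.07] twist [ 0.04 -0.01  0.01]
```

No contact yet. I'll creep down the last ~5 mm.

```bash
python3 -m pendant '[{"delta_pos":[0,0.1,0],"twist":[0,0,0],"grip":0},{"delta_pos":[0,0.2,0],"twist":[0,0,0],"grip":0},{"delta_pos":[0,0.3,0],"twist":[0,0,0],"grip":0},{"delta_pos":[0,0.35,0],"twist":[0,0,0],"grip":0},{"delta_pos":[0,0.35,0],"twist":[0,0,0],"grip":0}]'
python3 -m pendant '[{"delta_pos":[0,0.05,0],"twist":[0,0,0],"grip":0},{"delta_pos":[0,0.1,0],"twist":[0,0,0],"grip":0},{"delta_pos":[0,0.1,0],"twist":[0,0,0],"grip":0},{"delta_pos":[0,0.1,0],"twist":[0,0,0],"grip":0},{"delta_pos":[0,0.1,0],"twist":[0,0,0],"grip":0}]'
```

```text
time_s: 9.5
ee_pos: [425.4, 136.8, 40.4]
ee_rot: [-90.0, 0.0, -96.0]
force: [0.4, -0.8, -4.4]
gripper_width: 7.8
time_s: 10.0
ee_pos: [425.4, 136.8, 39.5]
ee_rot: [-90.0, 0.0, -96.0]
force: [-1.0, 0.4, -3.3]
gripper_width: 7.9
```

```bash
python3 -m pendant '[{"delta_pos":[0,0.05,0],"twist":[0,0,0],"grip":0},{"delta_pos":[0,0.1,0],"twist":[0,0,0],"grip":0},{"delta_pos":[0,0.1,0],"twist":[0,0,0],"grip":0},{"delta_pos":[0,0.1,0],"twist":[0,0,0],"grip":0},{"delta_pos":[0,0.1,0],"twist":[0,0,0],"grip":0}]'
```

```text
time_s: 10.5
ee_pos: [425.4, 136.8, 39.0]
ee_rot: [-90.0, 0.0, -96.0]
force: [-2.1, -1.1, 6.5]
gripper_width: 7.9
```

Contact with the tray at its expected height (TCP 39.0). Releasing.

```bash
python3 -m pendant '[{"delta_pos":[0,-0.05,0],"twist":[0,0,0],"grip":0},{"delta_pos":[0,-0.05,0],"twist":[0,0,0],"grip":9},{"delta_pos":[0,-0.05,0],"twist":[0,0,0],"grip":14},{"delta_pos":[0,-0.05,0],"twist":[0,0,0],"grip":19},{"delta_pos":[0,-0.05,0],"twist":[0,0,0],"grip":19}]'
python3 -m pendant '[{"delta_pos":[0,-0.2,0],"twist":[0,0,0],"grip":19},{"delta_pos":[0,-0.5,0],"twist":[0,0,0],"grip":19},{"delta_pos":[0,-1.2,0],"twist":[0,0,0],"grip":19},{"delta_pos":[0,-2.2,0],"twist":[0,0,0],"grip":19},{"delta_pos":[0,-3.5,0],"twist":[0,0,0],"grip":19}]'
python3 -m pendant '[{"delta_pos":[0,-2,0],"twist":[0,0,0],"grip":19},{"delta_pos":[0,-5,0],"twist":[0,0,0],"grip":19},{"delta_pos":[0,-9,0],"twist":[0,0,0],"grip":19},{"delta_pos":[0,-13,0],"twist":[0,0,0],"grip":19},{"delta_pos":[0,-17,0],"twist":[0,0,0],"grip":19}]'
```

```text
time_s: 11.0
ee_pos: [425.8, 136.9, 39.0]
ee_rot: [-90.0, 0.0, -96.0]
force: [0.1, 0.9, 0.5]
gripper_width: 17.3
time_s: 11.5
ee_pos: [425.3, 136.8, 74.8]
ee_rot: [-90.0, 0.0, -96.0]
force: [0.6, -0.1, -0.2]
gripper_width: 17.7
time_s: 12.0
ee_pos: [425.0, 136.6, 246.6]
ee_rot: [-89.9, 0.0, -96.0]
force: [0.4, 0.3, -0.0]
gripper_width: 17.1
```

```bash
python3 - <<'E'
from g import *
q=(484.4,133,-6)
t=(485.3,132.8,-6,10)
tr=[(t,r(64,84,54),(255,0,0)),(t,r(31,52,19),(255,0,255))]
draw("top",grab("top","6")[0],170,262,158,250,6.3,tr+guides(q)[::2],"pics/g6t.png",2.)
ts=(t[0],t[1]+3,t[2],t[3]);tr=[(ts,r(64,84,54),(255,0,0)),(ts,r(31,52,19),(255,0,255))]
draw("scene",grab("scene","6")[0],240,370,180,300,5,tr,"pics/g6s.png",1.7)
for n in("top","scene"):
    p,d=load(n,"6"); X=back(n,d)
    m=(X[...,2]>248)&(X[...,2]<285)&(p.max(-1)<60)&(np.hypot(X[...,0]-560,X[...,1]-250)<28)
    print(n,m.sum(),np.median(X[m],0),X[m].min(0),X[m].max(0))
E
```

```text
top 25 [554.65290743 247.73974026 271.40447645] [550.36130071 240.08881661 248.00168924] [562.72849251 253.67750725 277.99930241]
scene 86 [566.10571337 253.46442976 263.35798453] [555.0747446  245.56957956 248.14675898] [571.17364581 260.07407764 274.43386697]
```

View pics/g6t.png

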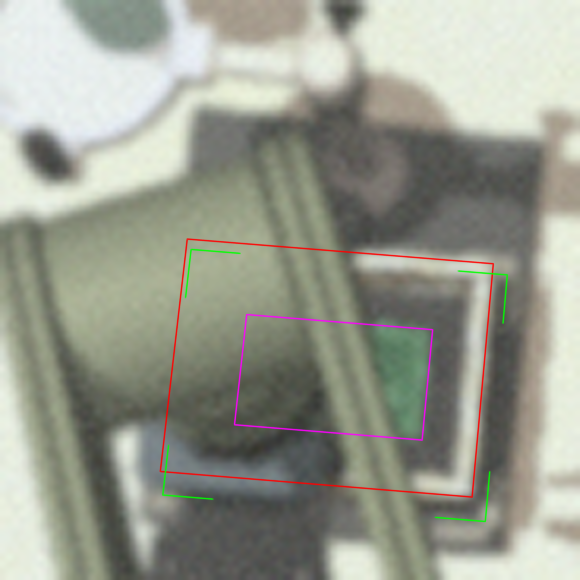

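View pics/g6s.png

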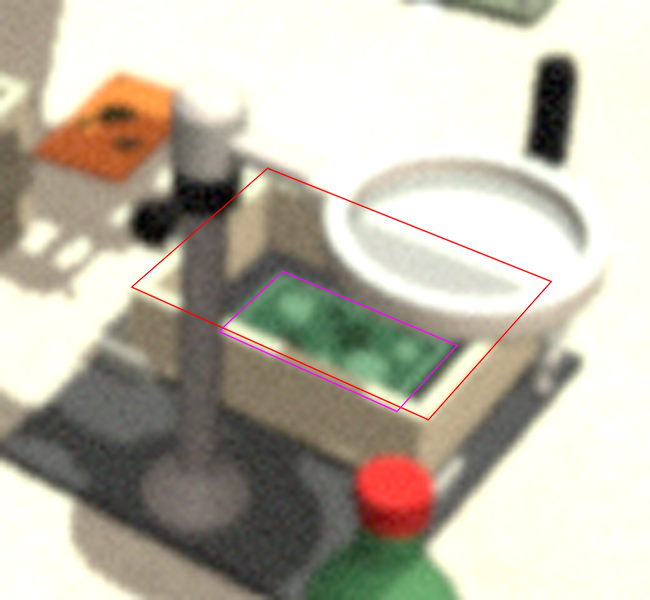

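```bash
python3 go.py 559.5 248 300 -69
```

```text
t 12.1 pos [428.4 137.7 250.4] rot [-89.3    0.3  -96.02] grip 17.8 F [-0.4  0.7 -1.2]
cm [-12.37  -4.75  11.94] twist [ -0.76 -27.02  -0.13]
```

```bash
python3 -m pendant '[{"delta_pos":[0,-2,0],"twist":[0,0,0],"grip":30},{"delta_pos":[-0.5,-4.8,0.5],"twist":[0,-5,0],"grip":45},{"delta_pos":[-3,-4.8,3],"twist":[0,-11,0],"grip":50},{"delta_pos":[-6,-4.8,6],"twist":[0,-18,0],"grip":50},{"delta_pos":[-9,-4.8,9],"twist":[0,-24,0],"grip":50}]'
python3 go.py 559.5 248 300 -69
```

```text
time_s: 12.6
ee_pos: [524.9, 217.5, 292.5]
ee_rot: [-90.0, -0.0, -71.8]
force: [1.2, -1.0, -0.2]
gripper_width: 45.2
t 12.6 pos [524.9 217.5 292.5] rot [-89.96  -0.   -71.77] grip 45.2 F [ 1.2 -1.  -0.2]
cm [-1.82 -0.75  4.24] twist [-0.04 -2.77  0.  ]
```

```bash
python3 -m pendant '[{"delta_pos":[-0.6,-0.7,1.5],"twist":[0,-1.5,0],"grip":50},{"delta_pos":[-1.2,-0.7,3],"twist":[0,-2.7,0],"grip":50},{"delta_pos":[-1.8,-0.7,4.2],"twist":[0,-2.7,0],"grip":50},{"delta_pos":[-1.8,-0.7,4.2],"twist":[0,-2.7,0],"grip":50},{"delta_pos":[-1.8,-0.7,4.2],"twist":[0,-2.7,0],"grip":50}]'
python3 - <<'E'
from g import *
p,_=grab("scene","7"); crop(np.clip(p*1.6,0,255).astype(np.uint8),270,400,120,270,4,"pics/s7.png")
p,_=grab("top","7"); crop(np.clip(p*1.9,0,255).astype(np.uint8),140,260,130,260,4.4,"pics/t7.png")
E
python3 go.py 559.5 248 242 -69
```

```text
time_s: 13.1
ee_pos: [558.1, 246.6, 298.6]
ee_rot: [-90.1, -0.0, -69.3]
force: [-0.7, -0.5, -0.6]
gripper_width: 45.5
t 13.2 pos [558.  246.3 299.1] rot [-9.003e+01 -1.000e-02 -6.933e+01] grip 45.6 F [0.5 0.3 0.3]
cm [-0.1   5.71  0.2 ] twist [ 0.03 -0.33  0.01]
```

View pics/s7.png

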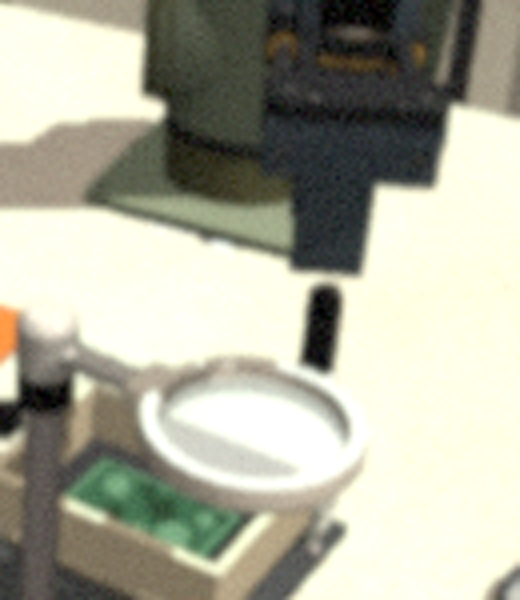

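View pics/t7.png

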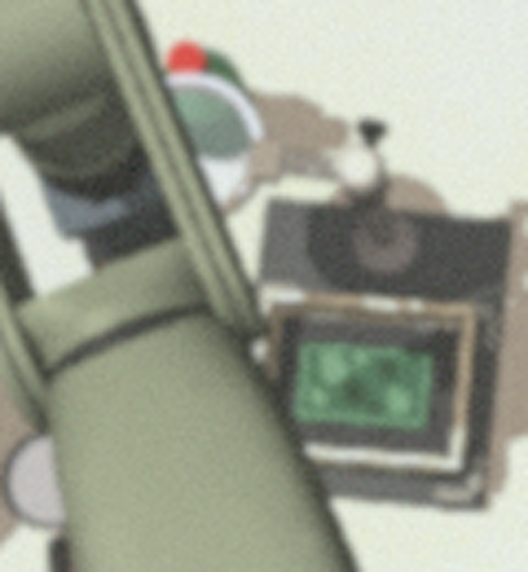

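Scene crop: the fingers are right above the grip at (325,290). Top crop: the tray sits in the guides with the tablet centred at (365,385). I'll lower around the grip.

```bash
python3 -m pendant '[{"delta_pos":[-0.1,1,0.2],"twist":[0,0,0],"grip":50},{"delta_pos":[-0.1,2.4,0.2],"twist":[0,0,0],"grip":50},{"delta_pos":[-0.1,3.8,0.2],"twist":[0,0,0],"grip":50},{"delta_pos":[-0.1,5,0.2],"twist":[0,0,0],"grip":50},{"delta_pos":[-0.1,5.5,0.2],"twist":[0,0,0],"grip":50}]'
python3 -m pendant '[{"delta_pos":[0,0,0],"twist":[0,0,0],"grip":42},{"delta_pos":[0,0,0],"twist":[0,0,0],"grip":36},{"delta_pos":[0,0,0],"twist":[0,0,0],"grip":30},{"delta_pos":[0,0,0],"twist":[0,0,0],"grip":26},{"delta_pos":[0,0,0],"twist":[0,0,0],"grip":26}]' 8
python3 - <<'E'
from g import *
p,d=load("top","7"); X=back("top",d)
# tray rim fit by depth & tablet by colour
hsv=cv2.cvtColor(p,cv2.COLOR_RGB2HSV)
g=(hsv[...,0]>45)&(hsv[...,0]<95)&(hsv[...,1]>60)&(X[...,2]<60)&(X[...,2]>10)&(abs(X[...,0]-485)<60)&(abs(X[...,1]-133)<70)
print('tablet',cv2.minAreaRect(X[g][:,:2].astype(np.float32)),g.sum(),np.median(X[g][:,2]))
t=(485.3,132.8,-6,10)
draw("top",p,180,262,165,255,6.3,[(t,r(64,84,54),(255,0,0)),(t,r(31,52,19),(255,0,255))]+guides((484.4,133,-6))[::2],"pics/g7t.png",2.)
E
```

```text
time_s: 13.7
ee_pos: [559.4, 248.1, 242.2]
ee_rot: [-90.2, -0.0, -69.3]
force: [0.5, -0.2, -0.3]
gripper_width: 45.9
time_s: 14.2
ee_pos: [560.4, 248.7, 244.4]
ee_rot: [-89.9, 0.0, -69.3]
force: [-0.8, 0.2, -0.3]
gripper_width: 23.3
tablet ((485.393798828125, 133.3873291015625), (100.53862762451172, 56.2642707824707), 84.2621841430664) 319 29.638652102170642
```

View pics/g7t.png

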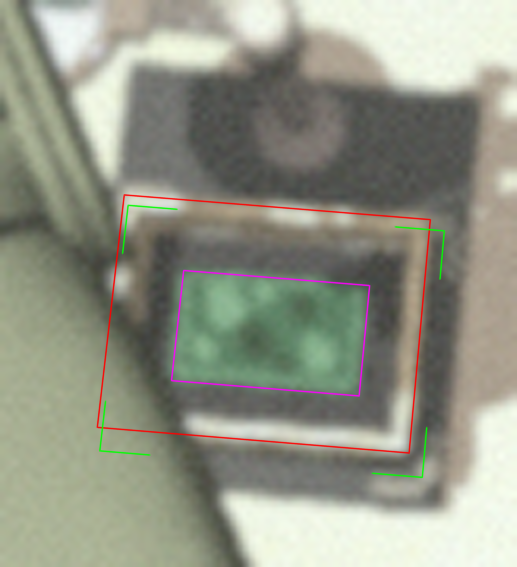

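```bash
cat > arc.py <<'E'
import sys
from h import *
from scipy.spatial.transform import Rotation as Ro
C=np.array([608.8,120]); rad=140
s=state(); R=Ro.from_euler('xyz',s['ee_rot'],degrees=True)
e=s['ee_pos']; a0=np.degrees(np.arctan2(e[1]-C[1],e[0]-C[0]))%360
print('t',s['time_s'],'pos',e.round(1),'yaw',s['ee_rot'][2].round(1),'ang',a0.round(1),'r',np.hypot(*(e[:2]-C)).round(1),'q6',s['qpos'].round(0),'w',s['gripper_width'].round(1) if hasattr(s['gripper_width'],'round') else s['gripper_width'])
for a in map(float,sys.argv[1:]):
    P=np.array([*(C+rad*np.array([np.cos(np.radians(a)),np.sin(np.radians(a))])),244])
    T=Ro.from_euler('xyz',[-90,0,a-180],degrees=True)
    print(a,(R.inv().apply(P-e)/10).round(2),np.degrees((R.inv()*T).as_rotvec()).round(1))
E
python3 arc.py 112 114 117 121 125
```

```text
t 14.2 pos [560.4 248.7 244.4] yaw -69.3 ang 110.6 r 137.5 q6 [23. 21. 81.  0. 78.  2.] w 23.278003477828634
112.0 [-0.25  0.04 -0.34] [-0.1 -1.3 -0. ]
114.0 [-0.23  0.04 -0.83] [-0.1 -3.3 -0. ]
117.0 [-0.17  0.04 -1.56] [-0.1 -6.3 -0. ]
121.0 [-0.03  0.04 -2.52] [ -0.1 -10.3  -0. ]
125.0 [ 0.18  0.04 -3.48] [ -0.1 -14.3  -0. ]
```

```bash
python3 -m pendant '[{"delta_pos":[-0.2,0,-0.3],"twist":[0,-1.3,0],"grip":26},{"delta_pos":[-0.2,0,-0.8],"twist":[0,-3.3,0],"grip":26},{"delta_pos":[-0.15,0,-1.6],"twist":[0,-6.3,0],"grip":26},{"delta_pos":[0,0,-2.5],"twist":[0,-10.3,0],"grip":26},{"delta_pos":[0.2,0,-3.5],"twist":[0,-14.3,0],"grip":26}]'; python3 arc.py 129 133 137 141 145
```

```text
time_s: 14.7
ee_pos: [528.0, 234.9, 244.1]
ee_rot: [-89.9, 0.0, -54.8]
force: [0.9, 0.3, -0.3]
gripper_width: 23.9
t 14.7 pos [528.  234.9 244.1] yaw -54.8 ang 125.1 r 140.5 q6 [ 23.  18.  86.   0.  76. -12.] w 23.89011292099073
129.0 [ 0.08  0.01 -0.95] [-0.1 -3.8 -0. ]
133.0 [ 0.17  0.   -1.92] [-0.1 -7.8 -0. ]
137.0 [ 0.34  0.   -2.88] [ -0.1 -11.8  -0. ]
141.0 [ 0.57  0.   -3.83] [ -0.1 -15.8  -0. ]
145.0 [ 0.87 -0.   -4.76] [ -0.1 -19.8  -0. ]
```

```bash
python3 -m pendant '[{"delta_pos":[0.1,0,-0.95],"twist":[0,-3.8,0],"grip":26},{"delta_pos":[0.2,0,-1.9],"twist":[0,-7.8,0],"grip":26},{"delta_pos":[0.35,0,-2.9],"twist":[0,-11.8,0],"grip":26},{"delta_pos":[0.55,0,-3.8],"twist":[0,-15.8,0],"grip":26},{"delta_pos":[0.85,0,-4.75],"twist":[0,-19.8,0],"grip":26}]'; python3 arc.py 149 153 157 161 165
python3 -c "
from h import *
p,_=grab('scene','8'); crop(np.clip(p*1.6,0,255).astype(np.uint8),240,400,120,290,3.5,'pics/s8.png')"
```

```text
time_s: 15.2
ee_pos: [493.7, 200.6, 244.2]
ee_rot: [-89.9, 0.0, -35.0]
force: [-0.2, 0.9, 1.1]
gripper_width: 23.7
t 15.2 pos [493.7 200.6 244.2] yaw -35.0 ang 145.0 r 140.5 q6 [ 21.  13.  92.   0.  74. -34.] w 23.691343527278722
149.0 [ 0.08  0.02 -0.98] [-0.1 -4.  -0. ]
153.0 [ 0.18  0.02 -1.95] [-0.1 -8.  -0. ]
157.0 [ 0.35  0.01 -2.91] [ -0.1 -12.   -0. ]
161.0 [ 0.59  0.01 -3.86] [ -0.1 -16.   -0. ]
165.0 [ 0.89  0.01 -4.79] [ -0.1 -20.   -0. ]
```

View pics/s8.png

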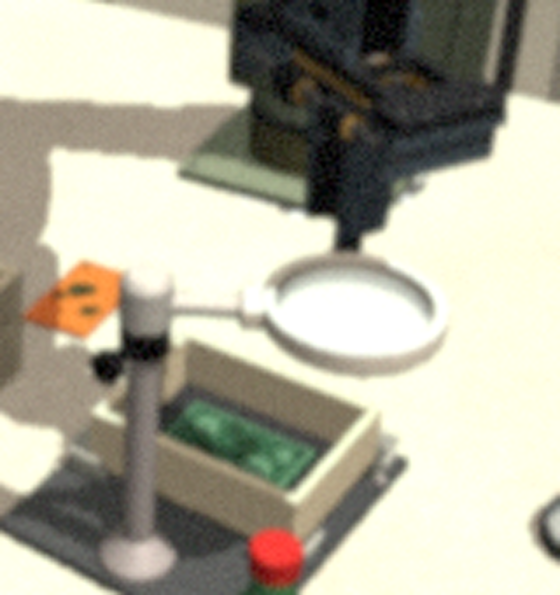

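The lens follows, with the grip held between the fingers at crop (348,240).

```bash
python3 -m pendant '[{"delta_pos":[0.1,0,-1],"twist":[0,-4,0],"grip":26},{"delta_pos":[0.2,0,-1.95],"twist":[0,-8,0],"grip":26},{"delta_pos":[0.35,0,-2.9],"twist":[0,-12,0],"grip":26},{"delta_pos":[0.6,0,-3.85],"twist":[0,-16,0],"grip":26},{"delta_pos":[0.9,0,-4.8],"twist":[0,-20,0],"grip":26}]'; python3 arc.py 169 173 177 181 185
```

```text
time_s: 15.75
ee_pos: [473.5, 156.1, 244.1]
ee_rot: [-89.9, 0.0, -15.1]
force: [0.3, 1.0, 0.1]
gripper_width: 23.9
t 15.75 pos [473.5 156.1 244.1] yaw -15.1 ang 165.1 r 140.0 q6 [ 17.  10.  96.   0.  73. -58.] w 23.91375072179094
169.0 [ 0.04  0.01 -0.96] [-0.1 -4.1 -0. ]
173.0 [ 0.14  0.01 -1.94] [-0.1 -8.1 -0. ]
177.0 [ 0.31  0.01 -2.9 ] [ -0.1 -12.1  -0. ]
181.0 [ 0.55  0.01 -3.85] [ -0.1 -16.1  -0. ]
185.0 [ 0.85  0.01 -4.77] [ -0.1 -20.1  -0. ]
```

```bash
python3 -m pendant '[{"delta_pos":[0.1,0,-1],"twist":[0,-4,0],"grip":26},{"delta_pos":[0.2,0,-1.95],"twist":[0,-8,0],"grip":26},{"delta_pos":[0.35,0,-2.9],"twist":[0,-12,0],"grip":26},{"delta_pos":[0.6,0,-3.85],"twist":[0,-16,0],"grip":26},{"delta_pos":[0.9,0,-4.8],"twist":[0,-20,0],"grip":26}]'; python3 arc.py 189 193 196.5 199 200.5
```

```text
time_s: 16.25
ee_pos: [469.5, 107.3, 244.1]
ee_rot: [-89.9, 0.0, 4.9]
force: [-0.4, 1.2, 0.8]
gripper_width: 23.7
t 16.25 pos [469.5 107.3 244.1] yaw 4.9 ang 185.2 r 139.8 q6 [ 11.   9.  98.   0.  73. -83.] w 23.651756652106055
189.0 [ 0.02  0.01 -0.92] [-0.1 -4.1 -0. ]
193.0 [ 0.12  0.01 -1.89] [-0.1 -8.1 -0. ]
196.5 [ 0.27  0.01 -2.74] [ -0.1 -11.6  -0. ]
199.0 [ 0.41  0.01 -3.33] [ -0.1 -14.1  -0. ]
200.5 [ 0.5   0.   -3.69] [ -0.1 -15.6  -0. ]
```

```bash
python3 -m pendant '[{"delta_pos":[0.05,0,-0.95],"twist":[0,-4,0],"grip":26},{"delta_pos":[0.15,0,-1.9],"twist":[0,-8,0],"grip":26},{"delta_pos":[0.3,0,-2.75],"twist":[0,-11.6,0],"grip":26},{"delta_pos":[0.5,0,-3.5],"twist":[0,-15,0],"grip":26},{"delta_pos":[0.6,0,-4],"twist":[0,-17,0],"grip":26}]'; python3 arc.py 203
python3 - <<'E'
from g import *
t=(485.4,133.3,-6,10)
L=[(484.4+0,0,0)]
for n,dy,a in(("top",0,(150,290,140,270)),("scene",3,(240,400,130,290))):
    p,d=grab(n,"9")
    circ=[(62*0+56*np.cos(k),56*np.sin(k),231) for k in np.linspace(0,6.29,60)]
    draw(n,p,*a,4,[((t[0],t[1]+dy,0),circ,(255,0,0)),((t[0],t[1]+dy,-6,10),r(31,52,19),(255,0,255))],f"pics/e9{n}.png",1.8)
E
```

```text
time_s: 16.75
ee_pos: [479.2, 67.7, 244.0]
ee_rot: [-90.0, -0.0, 21.8]
force: [0.0, 1.2, -1.1]
gripper_width: 24.0
t 16.75 pos [479.2  67.7 244. ] yaw 21.8 ang 202.0 r 139.7 q6 [   7.    9.   98.    0.   73. -105.] w 23.967814639828497
203.0 [-0.02  0.   -0.25] [-0.  -1.2  0. ]
```

View pics/e9top.png

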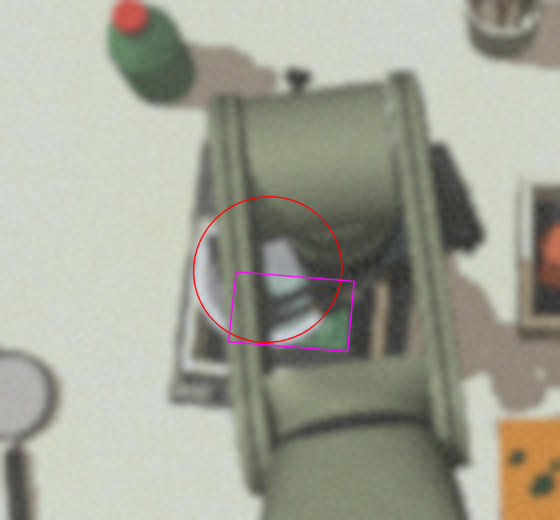

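View pics/e9scene.png

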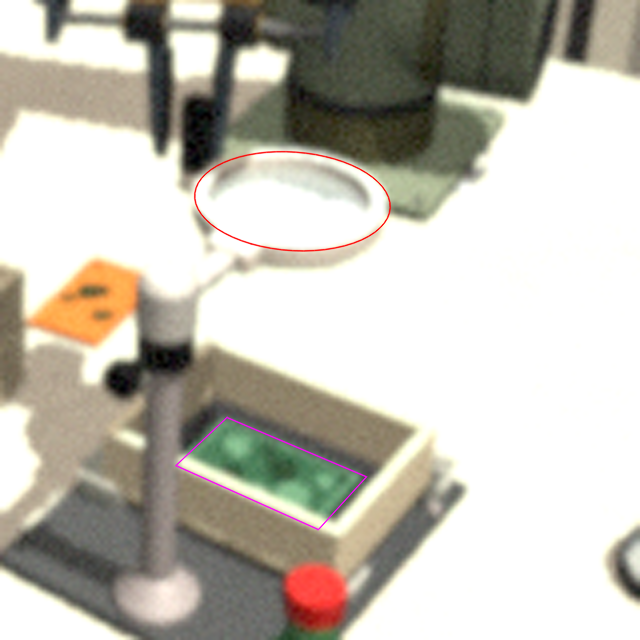

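The lens frame coincides with the predicted circle centred over the tablet. I'll open, rise and back off.

```bash
python3 -m pendant '[{"delta_pos":[0,0,0],"twist":[0,0,0],"grip":26},{"delta_pos":[0,0,0],"twist":[0,0,0],"grip":30},{"delta_pos":[0,0,0],"twist":[0,0,0],"grip":38},{"delta_pos":[0,0,0],"twist":[0,0,0],"grip":46},{"delta_pos":[0,-0.3,0],"twist":[0,0,0],"grip":46}]'
python3 -m pendant '[{"delta_pos":[0,-1,0],"twist":[0,0,0],"grip":46},{"delta_pos":[0,-2.5,0],"twist":[0,0,0],"grip":46},{"delta_pos":[0,-4.5,0],"twist":[0,0,0],"grip":46},{"delta_pos":[0,-6.5,0],"twist":[0,0,0],"grip":46},{"delta_pos":[0,-8,0],"twist":[0,0,0],"grip":46}]'
python3 go.py 350 -150 330 0
```

```text
time_s: 17.35
ee_pos: [478.9, 67.8, 246.7]
ee_rot: [-90.0, 0.0, 21.8]
force: [0.2, 0.3, 1.2]
gripper_width: 41.8
time_s: 17.85
ee_pos: [479.6, 67.8, 329.2]
ee_rot: [-90.0, -0.1, 21.8]
force: [-0.1, -0.2, 0.2]
gripper_width: 42.1
t 17.85 pos [479.6  67.8 329.2] rot [-90.04  -0.15  21.78] grip 42.1 F [-0.1 -0.2  0.2]
cm [-20.12  -0.12 -15.41] twist [1.000e-02 2.178e+01 1.500e-01]
```

```bash
python3 -m pendant '[{"delta_pos":[-1.5,0,-1.5],"twist":[0,0,0],"grip":46},{"delta_pos":[-5,0,-4],"twist":[0,2,0],"grip":46},{"delta_pos":[-8,0,-7],"twist":[0,5,0],"grip":46},{"delta_pos":[-11,0,-10],"twist":[0,8,0],"grip":46},{"delta_pos":[-14,0,-13],"twist":[0,10,0],"grip":46}]'
python3 -m pendant '[{"delta_pos":[-2,0,-3],"twist":[0,0,0],"grip":46},{"delta_pos":[-3,0,-6],"twist":[0,0,0],"grip":46},{"delta_pos":[-3,0,-8],"twist":[0,0,0],"grip":46},{"delta_pos":[-3,0,-9],"twist":[0,0,0],"grip":46},{"delta_pos":[-3,0,-9],"twist":[0,0,0],"grip":46}]'
python3 - <<'E'
from g import *
t=(485.4,133.3,-6,10)
for n,dy,a in(("top",0,(150,290,140,270)),("scene",3,(240,400,130,290))):
    p,d=grab(n,"10")
    circ=[(56*np.cos(k),56*np.sin(k),231) for k in np.linspace(0,6.29,60)]
    draw(n,p,*a,4,[((t[0],t[1]+dy,0),circ,(255,0,0)),((t[0],t[1]+dy,-6,10),r(64,84,54),(255,0,255))]+guides((484.4,133+dy,-6))[::2],f"pics/e10{n}.png",1.8)
    cv2.imwrite(f"pics/full10{n}.png",cv2.cvtColor(p,cv2.COLOR_RGB2BGR))
E
```

```text
time_s: 18.35
ee_pos: [396.7, -106.2, 328.0]
ee_rot: [-90.1, -0.1, 11.7]
force: [0.7, -1.2, 0.3]
gripper_width: 42.0
time_s: 18.85
ee_pos: [386.8, -199.9, 327.2]
ee_rot: [-90.0, -0.0, 11.7]
force: [-0.5, 0.1, -0.0]
gripper_width: 41.8
```

View pics/e10top.png

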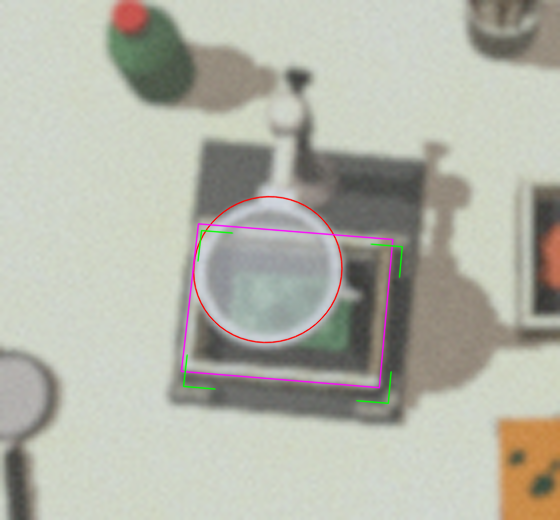

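View pics/e10scene.png

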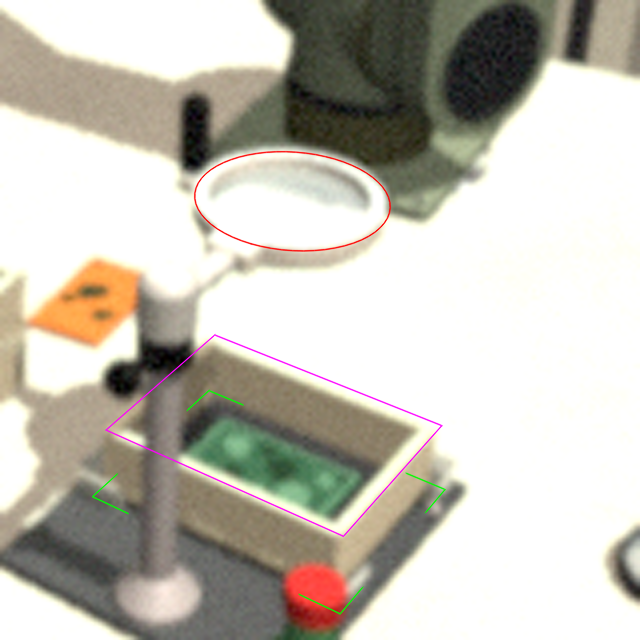

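View pics/full10top.png

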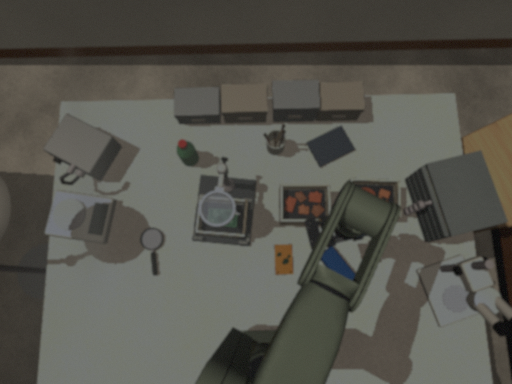

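The top view shows the lens frame at (217,208) on the predicted circle over the tablet. The tray lies inside the guides, and nothing I can see has moved. Handing in.

```bash
python3 -c "
from workcell import state, job
s=state(); print(s['time_s'],s['force'],s['qvel'].round(2)); print(job.job_done())"
```

```text
18.95 [ 0.03279528 -0.19467687  0.0198098 ] [ 0.71 -0.31  0.46 -0.07 -0.13 -0.06]
the job is handed in; nothing more can be done
None
```

I handed the job in at about 19 s with the tray on the stand and the magnifier swung over the tablet; no verdict is reported back.

**What I did:** I pinched the top tray by its -x wall and lifted it straight up. I set it down between the guides, releasing at about 6.5 N of contact force. Then I swung the magnifier round the column by its grip with the fingers loosely closed around it, and backed the arm off.

**Last checks:**
- **Tray:** both views show it flat inside the four guides, centred at about (485, 133) mm with a yaw of about -6°. That is about 1 mm from my fit of the stand.
- **Tablet:** it was centred in its bed at (485.4, 133.4) mm, measured from the top camera before the swing. Both final views still show it lying in its bed.
- **Lens:** the frame matches the circle predicted over the tablet to about 1 mm in the top view, and closely in the scene view.
- **Everything else:** nothing visible looks moved. The final top view hides part of the other pile and the blue case behind the arm, so I could not check those by eye. The arm stayed well above them.

**What disagreed:**
- **Cameras:** the scene camera reads about 3 mm more in y than the top camera and the robot. I corrected for that.
- **Stand fit:** my automatic fit of the mat failed. The stand's outer edge put its centre at y = 130 mm and the guides at 133.5 mm, so I aimed at 133. The tray went down without touching the guides.

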